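# Load the blood analyser's carousel

## Robot

A 6-joint arm with a two-finger parallel gripper is mounted at the origin on the work surface. World frame = base frame: x ahead of the robot, y to its left, z up, the work surface at z = 0. Lengths are in m, angles in rad, forces in N, time in s.
With the tool pointing down it reaches from about 0.275 to 0.825 m from the base axis. Payload 4.9 kg.
Tool frame: the origin (TCP) lies at the very end of the fingers, on their centre line; the grasp point (between the pads) lies 19 mm behind it (hold_point_z is the distance from the TCP to the grasp point, in m); z points along the fingers, y is the line along which they close (so a half turn about z gives the same grasp; the last joint's range is limited). The gripper opens to 85 mm and grips with 20 to 120 N. Pads are 22 mm wide; open, the fingers measure 114 mm over their backs; the gripper's body (76 mm by 85 mm) begins 54 mm behind the grasp point. The pads swing forward as they close: fully open they stand 13 mm farther back than shut.
Start: joints at [-1.365, 0.326, -0.193, 1.052, 0, 1.437], TCP at [0.183, -0.519, 0.231] pointing down, gripper open.
Joint ranges: [-2.65, 2.65], [-0.97, 1.79], [-1.3, 1.35], [-1.93, 2.1], [-1.47, 1.37], [-3.14, 3.14]. Speed limits (rad/s): [2.57, 2.57, 3.14, 3.14, 3.14, 3.14].

## Interface

Orientations are given as a unit quaternion [x, y, z, w].
In Python, from plant import get_obs, get_image, finish_job, silhouettes, hold_point_z gives the robot as it stands. The module is installed in compiled form; this text tells all that it offers.
- The arm moves only by the tool drive_tool, never from a script. Its argument "plan" is a list of rows, each a list of 6 numbers: the shift along the tool's x, y, z each as a share of 20 cm, from -1 to 1, then the turn, a rotation vector about the tool's x, y, z each as a share of pi rad, from -1 to 1. In form: [[tx, ty, tz, wx, wy, wz], ...]. A call has 1 to 10 rows; each row is the pose to reach, as a shift and turn from the pose commanded when the call began, along the tool's axes at that moment, turning the shorter way round; what a row does not reach only later rows make up. A row lasts 1/8 s, in which the tool goes at most 62.5 mm and 10.7 degrees, less where a joint would pass 70% of its speed; a pose out of reach is approached as far as the arm can. A call with a number of a shift or a turn outside -1 to 1 is refused whole. A call with a gripper value outside its range is refused whole. "gripper" is the opening, from 0 (shut) to 1 (fully open), set as the call begins (left out, the last holds). The fingers move at their own pace and stop on an object; "force" is the grip in N (left out, the last holds). Time passes only in rows, so rows that repeat a pose let the fingers close. It gives the time, the measured TCP pose, the force, the opening and the grip force at its end, in the units of the state.
- get_obs(): the state, without advancing time (a new reading comes with each control period).
- get_image(name): name is "scene" or "side" or "wrist"; returns a dict with "frame" (400x640x3 uint8, red, green, blue), "depth" (400x640 float32, m along the optical axis (not along the pixel's ray), 0 where there is no reading), "fx", "fy", "cx", "cy" (pixels), "k1" (the pictures are not rectified: a ray, as slopes to the right and down, at radius r is drawn at 1 + k1 r^2 times it, then the intrinsics apply), "world_to_cam" (4x4, takes a point from world to camera coordinates). Camera axes: x right, y down, z forward; pixel columns grow to the right and rows downward; lengths in m; the calibration is good to about 2 mm. A picture is of the moment at which its call begins.
- finish_job(): hands the job in; it is judged then, once.
Trained networks look in a picture, given as the dict that the camera call returned (one of the last four; its "shot" number tells which), for a name from the list of things; names that differ only in an ending like _2 or _b are one class to them, and where a whole thing is asked for, a point or a joint stands for the part that bears it (a point fixed in the world has none). Each returns a list of dicts, best first, with "confidence" (0 to 1); they miss things now and then, are a little off and sometimes report something else, mostly with a low value. They report only what shows in the picture. A call takes as long as a camera call. They do not tell look-alikes from the thing itself.
- silhouettes(picture, query): "region" (400x640 bool, what is visible of it) and "bbox" ([left, top, right, bottom] in pixels, round what is visible of it).
The state is a dict: "time_s": time; "joint_pos": joint angles; "qd": joint speeds; "joint_efforts": joint torques, N m; "position": TCP position; "tcp_rot": TCP orientation; "contact_force": force on the tool from outside, world axes, zero at the start; "moment": the same for the moment, N m; "grip_width": finger opening in m; "grasp_force": force on a finger pad.
Only numpy, scipy, OpenCV 4.12 (cv2) and the standard library are available. Lean on these libraries where they do the work, as an engineer would, in place of code of your own. Each camera call takes 0.05 s, during which the arm holds its last target. There are 200 camera calls.

## Task

Lift the analyser's clear cover by its handle bar all the way back to its open stop, drop every stubby sample vial from the bench upright into a carousel pocket of its own, and only when all are in, turn the carousel counter-clockwise (seen from above) by its thumb post fully to its stop. Then lower the cover gently until it is fully shut, with every vial still seated. Move the cover gently at both ends, never letting it slam, and leave the other things on the bench as they are.

Things in the scene. Friction and masses are not known exactly. Their poses are not given: they have to be found in the camera images.
- vial0: stubby amber glass sample vial with a paper label and a white cap, a plain cylinder to grip, 28 dia x 56 tall, 60 g, nearly all of it in the thick bottom, standing upright on the bench; origin at underside centre, z up. Three to five of these five are there; the others are absent
- vial1: stubby amber glass sample vial with a paper label and a white cap, a plain cylinder to grip, 28 dia x 56 tall, 60 g, nearly all of it in the thick bottom, standing upright on the bench; origin at underside centre, z up. Three to five of these five are there; the others are absent
- vial2: stubby amber glass sample vial with a paper label and a white cap, a plain cylinder to grip, 28 dia x 56 tall, 60 g, nearly all of it in the thick bottom, standing upright on the bench; origin at underside centre, z up. Three to five of these five are there; the others are absent
- vial3: stubby amber glass sample vial with a paper label and a white cap, a plain cylinder to grip, 28 dia x 56 tall, 60 g, nearly all of it in the thick bottom, standing upright on the bench; origin at underside centre, z up. Three to five of these five are there; the others are absent
- vial4: stubby amber glass sample vial with a paper label and a white cap, a plain cylinder to grip, 28 dia x 56 tall, 60 g, nearly all of it in the thick bottom, standing upright on the bench; origin at underside centre, z up. Three to five of these five are there; the others are absent
- pocket0 (a point): pocket 0 of the carousel: centre of its floor. Round grey cup, 34 wide inside, 24 deep, wall 3, so a seated vial stands 32 above the cup's rim. The five pockets and the thumb post stand 60 degrees apart on a circle of 56 radius, so neighbours are 56 apart; fingers closing along the circle's tangent have the most room
- pocket1 (a point): pocket 1 of the carousel: centre of its floor. Round grey cup, 34 wide inside, 24 deep, wall 3, so a seated vial stands 32 above the cup's rim. The five pockets and the thumb post stand 60 degrees apart on a circle of 56 radius, so neighbours are 56 apart; fingers closing along the circle's tangent have the most room
- pocket2 (a point): pocket 2 of the carousel: centre of its floor. Round grey cup, 34 wide inside, 24 deep, wall 3, so a seated vial stands 32 above the cup's rim. The five pockets and the thumb post stand 60 degrees apart on a circle of 56 radius, so neighbours are 56 apart; fingers closing along the circle's tangent have the most room
- pocket3 (a point): pocket 3 of the carousel: centre of its floor. Round grey cup, 34 wide inside, 24 deep, wall 3, so a seated vial stands 32 above the cup's rim. The five pockets and the thumb post stand 60 degrees apart on a circle of 56 radius, so neighbours are 56 apart; fingers closing along the circle's tangent have the most room
- pocket4 (a point): pocket 4 of the carousel: centre of its floor. Round grey cup, 34 wide inside, 24 deep, wall 3, so a seated vial stands 32 above the cup's rim. The five pockets and the thumb post stand 60 degrees apart on a circle of 56 radius, so neighbours are 56 apart; fingers closing along the circle's tangent have the most room
- analyser: white benchtop blood analyser: square tub 188 x 188 outside, walls 6 thick with rim 92 above the bench; origin on the bench under the tub's middle (the carousel axis). Its own +x points to its display unit (110 deep, 236 wide, 105 tall, starting 94 from the origin), its +y to the cover's hinge, -y to the cover's handle bar. Fixed to the bench
- carousel (a joint): angle of the aluminium carousel inside the tub, rad: 0 at one end stop, grows counter-clockwise seen from above to the other end stop at 1.571 (the run position). Stiff enough to stay where left, about 0.12 N m
- carousel_axis (a point): centre of the carousel disc (82 radius) on its upper face, 28 above the bench; the pocket floors are level with it
- post_top (a point): top of the carousel's steel thumb post, 12 dia, 52 tall above the disc, 56 from the axis, top 80 above the bench; the post goes round with the carousel
- cover (a joint): angle of the clear hinged cover, rad: 0 shut, lying on the tub; grows as its handle side is lifted; 1.75 is the open stop, leaning back just past upright. Stiff hinge, stays where left, about 4 N at the bar
- cover_bar (a point): middle of the cover's round steel handle bar, 10 dia, 100 long, parallel to the hinge, 40 beyond the edge of the cover with open space round it; 246 from the hinge, 96 above the bench when shut
- cover_hinge (a point): middle of the cover's hinge axis, which runs along the analyser's own x, 93 above the bench, 112 from the tub's middle. The cover is a clear plate 190 x 206 x 4
- amber_bottle: amber glass bottle, 42 dia x 85 tall, bystander; origin at underside centre
- tape_roll: roll of white tape lying flat, 54 dia x 18 tall, bystander; origin at underside centre
- dish: small steel bowl, 90 dia x 25 tall, bystander; origin at underside centre
- pen: blue pen lying flat, 120 long, 10 thick, bystander; origin near its middle at its underside
- swab_box: cardboard box 60 x 90 x 35 tall, bystander; origin at underside centre
- tissue_pack: white pack 100 x 70 x 30 tall, bystander; origin at underside centre
Mind the look-alikes: they are no part of the job. Leave any purple look-alike of the vial3 alone. Leave any purple look-alike of the vial4 alone.

How it is judged:
By the outcome, as a careful person would: the job done as asked, in the order asked, and still so for the second after the job is handed in, with the robot touching nothing.
Of vial0, vial1, vial2, vial3, vial4 only 3 to 5 are there at a start; the rules pass over those that are not, and their reading is None.
At some moment in a run one of vial0, vial1, vial2, vial3, vial4 may be knocked a few centimetres aside while the robot is not near it.
It also fails if it takes over 208 s, if anything falls off the work surface, if the arm or the gripper's body presses on something with over 40 N, if the wrist force passes 120 N, or if a joint passes its speed limit or range.

## Working session

There is one attempt and no reset: what is moved stays moved. The work goes in short steps, Python scripts to look and compute and a tool call to move; the robot and the scene stay as the last step left them, time stands still between calls to the robot, and variables do not carry over. Pictures are saved under pics/ and viewed, at most 14 in all, crops included, and the job is handed in when it is done.

Besides the shell and the picture viewer there is one more tool, called after ">>>" as name(argument=value, ...), one argument or row to a line, values as JSON. drive_tool: Moves the arm, as the interface text tells. Its arguments: {"type":"object","properties":{"plan":{"type":"array"},"gripper":{"type":"number"},"force":{"type":"number"}},"required":["plan"]}

```bash
mkdir -p pics; cat > h.py <<'E'
import numpy as np, cv2
from plant import *
from scipy.spatial.transform import Rotation as R
def cloud(p):
    d=p["depth"];v,u=np.mgrid[0:400,0:640]
    pts=np.stack([u.ravel(),v.ravel()],1).astype(np.float64)[:,None]
    # undistort: fixed point, 1+k1 r^2 radial
    K=np.array([[p["fx"],0,p["cx"]],[0,p["fy"],p["cy"]],[0,0,1]])
    n=cv2.undistortPoints(pts,K,np.array([p["k1"],0,0,0.]))[:,0].reshape(400,640,2)
    c=np.dstack([n*d[...,None],d])
    M=np.linalg.inv(p["world_to_cam"])
    w=c@M[:3,:3].T+M[:3,3]; w[d==0]=np.nan
    return w
def proj(p,X):
    X=np.atleast_2d(X);c=X@p["world_to_cam"][:3,:3].T+p["world_to_cam"][:3,3]
    s=c[:,:2]/c[:,2:];s=s*(1+p["k1"]*(s**2).sum(1,keepdims=True))
    return s*[p["fx"],p["fy"]]+[p["cx"],p["cy"]]
def save(p,name): cv2.imwrite("pics/"+name+".png",p["frame"][...,::-1])
E
python3 - <<'E'
from h import *
for n in("scene","side"):
    p=get_image(n);save(p,n+"0");w=cloud(p)
    print(n,np.linalg.inv(p["world_to_cam"])[:3,3],p["k1"])
    for q in("vial0","analyser","cover_bar","post_top","pocket0","amber_bottle","tape_roll","dish","pen","swab_box","tissue_pack","carousel","cover"):
        for s in silhouettes(p,q):
            if s["confidence"]<.3: continue
            g=w[s["region"]];g=g[~np.isnan(g[:,0])]
            rgb=p["frame"][s["region"]].mean(0).astype(int)
            if len(g): print(q,round(s["confidence"],2),s["bbox"],np.round((np.percentile(g,5,0)+np.percentile(g,95,0))/2,3),np.round(np.percentile(g,97,0),3),rgb)
print(get_obs())
E
```

```text
scene [ 1.01994049 -0.38804311  0.75012197] -0.012956961386241679
vial0 0.78 [259.2, 253.3, 271.5, 281.2] [ 0.571 -0.224  0.032] [ 0.582 -0.213  0.057] [98 97 86]
vial0 0.77 [269.1, 209.7, 282.7, 233.5] [ 0.469 -0.146  0.031] [ 0.479 -0.134  0.057] [94 92 80]
vial0 0.65 [291.3, 234.8, 310.2, 260.9] [ 0.574 -0.13   0.029] [ 0.587 -0.108  0.057] [102 102  90]
vial0 0.65 [194.4, 269.3, 213.1, 295.4] [ 0.514 -0.347  0.028] [ 0.535 -0.334  0.057] [105 106  94]
vial0 0.57 [206.5, 294.0, 222.0, 317.0] [ 0.588 -0.354  0.032] [ 0.6   -0.342  0.057] [47 20 59]
vial0 0.47 [295.6, 207.3, 306.6, 231.4] [ 0.506 -0.085  0.031] [ 0.517 -0.072  0.056] [44 18 55]
analyser 0.78 [332.9, 145.6, 495.1, 279.6] [0.649 0.141 0.065] [0.791 0.258 0.11 ] [101 107  98]
cover_bar 0.87 [336.9, 140.0, 449.2, 224.4] [0.582 0.132 0.097] [0.67  0.238 0.1  ] [123 129 121]
amber_bottle 0.65 [330.6, 249.0, 358.1, 283.0] [ 0.682 -0.093  0.049] [ 0.697 -0.077  0.085] [81 65 49]
tape_roll 0.79 [280.3, 293.5, 297.7, 316.7] [ 0.664 -0.225  0.011] [ 0.687 -0.201  0.019] [123 128 120]
dish 0.71 [259.6, 255.3, 271.7, 280.4] [ 0.
[... 2142 characters left out ...]
rray([-1.36523188e+00,  3.26210295e-01, -1.92585389e-01,  1.05200448e+00,
       -2.91549117e-06,  1.43659166e+00]), 'qd': array([-8.25495526e-04, -4.22251486e-05,  4.83267982e-04, -9.92448655e-04,
        3.64214793e-04, -1.81908381e-03]), 'joint_efforts': array([ 2.51132056e-03, -4.43326664e+01,  2.62750465e+01,  1.32751557e-03,
        1.00825393e-04,  4.50682307e-06]), 'position': array([ 0.1833103 , -0.51857671,  0.23128078]), 'tcp_rot': array([ 9.85604291e-01,  1.69068573e-01, -1.52526929e-06, -1.86567438e-06]), 'contact_force': array([ 1.15012286,  0.08194379, -0.06492645]), 'moment': array([-0.03541025, -0.01449103, -0.01609594]), 'grasp_force': 0.0, 'grip_width': 0.0851428471671349}
```

```bash
python3 - <<'E'
import cv2
a=cv2.imread("pics/scene0.png")[90:400,150:550]
cv2.imwrite("pics/s0c.png",cv2.resize(a,(774,600),interpolation=cv2.INTER_CUBIC))
a=cv2.imread("pics/side0.png")[90:350,230:490]
cv2.imwrite("pics/d0c.png",cv2.resize(a,(600,600),interpolation=cv2.INTER_CUBIC))
E
```

```text
(no output)
```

View pics/s0c.png

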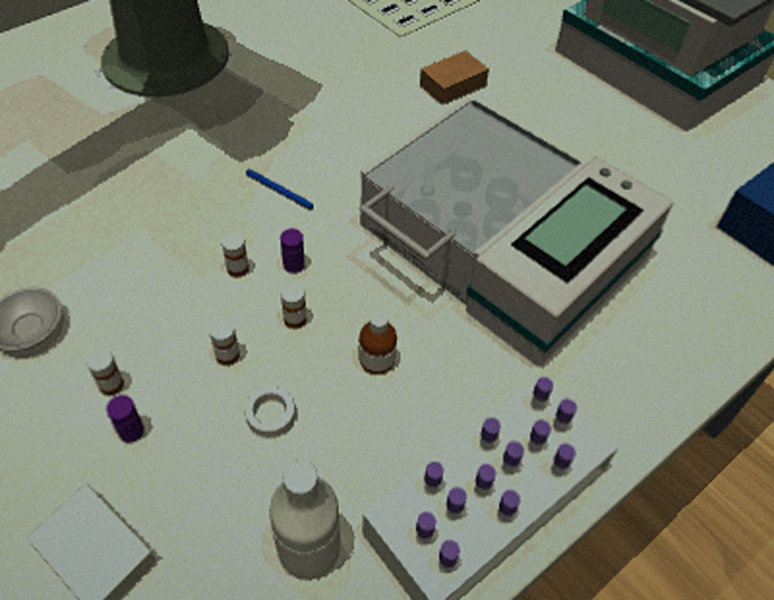

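View pics/d0c.png

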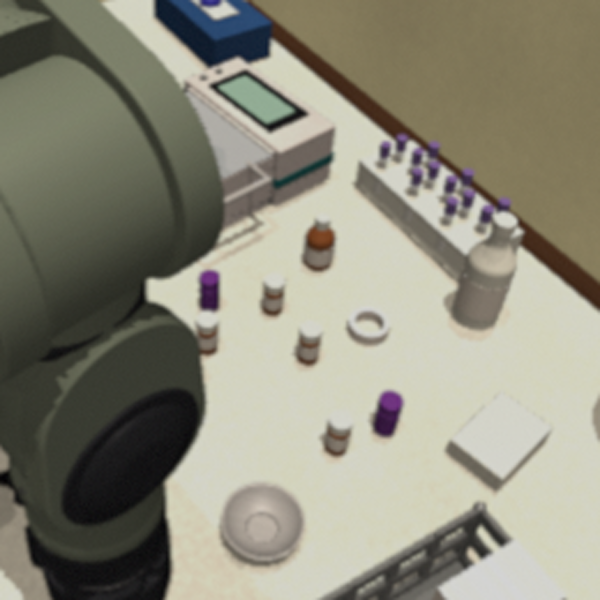

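```bash
python3 - <<'E'
from h import *
p=get_image("scene");w=cloud(p)
ok=(w[...,0]>.4)&(w[...,0]<.9)&(w[...,1]>-.06)&(w[...,1]<.35)
for lo,hi in((.1015,.109),(.09,.1012)):
    m=(ok&(w[...,2]>lo)&(w[...,2]<hi)).astype(np.uint8)
    m=cv2.morphologyEx(m,cv2.MORPH_OPEN,np.ones((3,3)))
    n,l,st,_=cv2.connectedComponentsWithStats(m)
    for i in range(1,n):
        if st[i,4]<60: continue
        g=w[l==i]
        r=cv2.minAreaRect(g[:,:2].astype(np.float32)*1000); print(lo,st[i],np.round(r[0],1),np.round(r[1],1),round(r[2],2),np.round(np.median(g[:,2]),4))
# bar silhouettes region points
for s in silhouettes(p,"cover_bar")[:3]:
    ys,xs=np.nonzero(s["region"]);print(s["confidence"],s["bbox"],len(xs))
c=cv2.resize(p["frame"][130:230,320:460],(700,500),interpolation=cv2.INTER_CUBIC);cv2.imwrite("pics/bar.png",c[...,::-1])
E
```

```text
0.1015 [ 397  172  100   81 2503] [728.4 163.4] [110.4 236.3] 7.16 0.1042
0.09 [ 337  141  113   83 4972] [582.3 119.7] [190.6 256.5] 7.33 0.0962
0.09 [338 198  18  14  79] [579.6  -4.3] [51.2  9.9] 6.37 0.0988
0.09 [411 237  27  20  98] [764.2  49.1] [64.9  4.2] 6.94 0.0962
0.09 [427 285   9   9  61] [840.5 -10.2] [15.3 15.9] 29.81 0.0937
0.09 [439 297   9   8  62] [870.6 -11. ] [14.9 14.3] 36.54 0.0936
0.09 [426 307   9   9  64] [870.3 -46.3] [15.9 14.7] 83.02 0.0938
0.73 [335.7, 140.4, 451.4, 221.7] 5176
```

View pics/bar.png

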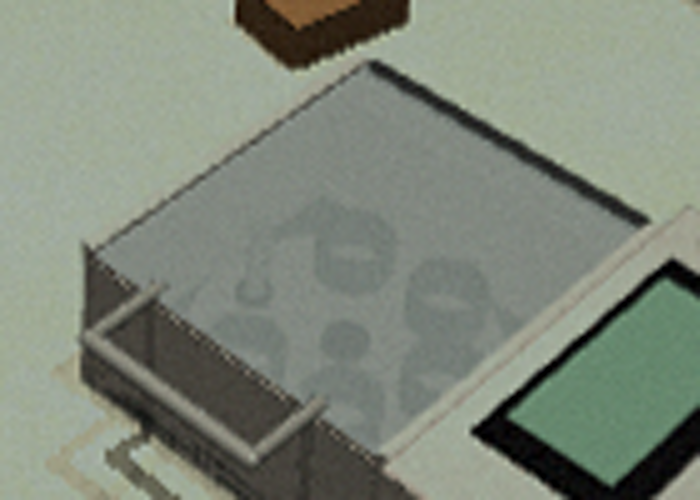

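The four white‑capped vials sit at about (0.567,-0.224), (0.465,-0.146), (0.572,-0.13) and (0.515,-0.349). The two purple ones are look-alikes. The crop shows the bar from (90,340) to (255,455) and the dark hinge edge at top right, so the analyser yaw is about 7.25°. I'm moving above the bar now.

>>> drive_tool(
  plan=[
    [0.25,-0.15,0,0,0,0],
    [0.5,-0.3,0,0,0,0],
    [0.75,-0.45,0,0,0,0],
    [0.94,-0.58,0,0,0,0],
    [0.94,-0.58,0,0,0,0],
  ],
  gripper=0.4,
  force=30,
)

```text
time_s: 2.12
position: [0.3232, -0.3441, 0.2315]
tcp_rot: [0.985, 0.172, 0.0, -0.0]
contact_force: [-0.4, -1.6, -0.0]
grip_width: 0.0341
grasp_force: 0.0
```

>>> drive_tool(
  plan=[
    [0.25,-0.15,0,0,0,0],
    [0.5,-0.3,0,0,0,0],
    [0.75,-0.45,0,0,0,0],
    [0.94,-0.58,0,0,0,0],
    [0.94,-0.58,0,0,0,0],
  ],
)

```text
time_s: 2.75
position: [0.4618, -0.1734, 0.2313]
tcp_rot: [0.985, 0.171, 0.0, 0.0]
contact_force: [-0.2, -0.6, 0.1]
grip_width: 0.0342
grasp_force: 0.0
```

>>> drive_tool(
  plan=[
    [0.25,-0.15,0,0,0,0.02],
    [0.5,-0.3,0,0,0,0.04],
    [0.75,-0.45,0,0,0,0.068],
    [0.93,-0.58,0,0,0,0.068],
    [0.93,-0.58,0,0,0,0.068],
    [0.93,-0.58,0,0,0,0.068],
  ],
)

```text
time_s: 3.5
position: [0.5968, -0.0049, 0.231]
tcp_rot: [0.998, 0.062, -0.001, 0.0]
contact_force: [-0.5, -0.5, -0.6]
grip_width: 0.0339
grasp_force: 0.0
```

```bash
cat >> h.py <<'E'
def pose():
    o=get_obs();r=R.from_quat(o["tcp_rot"]);return o,np.array(o["position"]),r
def rel(X,yaw=None):
    "shares to bring the TCP to X; yaw deg = direction of tool x"
    o,t,r=pose();s=r.inv().apply(np.array(X)-t)/.2
    m=r.as_matrix();y=np.degrees(np.arctan2(m[1,0],m[0,0]))
    return np.round(s,3), (None if yaw is None else round(-(((yaw-y)+180)%360-180)/180,4)), round(y,2)
xh=np.array([np.cos(np.radians(7.25)),np.sin(np.radians(7.25)),0]);yh=np.array([-xh[1],xh[0],0])
E
python3 - <<'E'
from h import *
p=get_image("wrist");save(p,"w1");w=cloud(p)
print(get_obs(),hold_point_z,np.linalg.inv(p["world_to_cam"])[:3,3])
m=((w[...,2]>.085)&(w[...,2]<.107)&(w[...,1]<.03)&(w[...,1]>-.05)&(abs(w[...,0]-.59)<.08))
g=w[m];print(len(g))
if len(g):
    r=cv2.minAreaRect(g[:,:2].astype(np.float32)*1000);print(r,np.percentile(g[:,2],[5,50,95]))
    print(np.round(np.percentile(g,[1,50,99],axis=0),4))
E
```

```text
{'time_s': 3.55, 'joint_pos': array([-1.31808048e-01,  4.13721371e-01, -6.31660056e-02,  1.09465813e+00,
       -6.62460952e-04,  2.88579979e+00]), 'qd': array([-0.00551763, -0.0100707 , -0.00502155, -0.0021216 ,  0.00335928,
        0.00308943]), 'joint_efforts': array([ 6.27180599e-01, -4.89706993e+01,  2.67941111e+01, -2.67638621e-02,
        2.17420771e-02, -5.70487042e-03]), 'position': array([ 0.59659813, -0.0050539 ,  0.23107781]), 'tcp_rot': array([ 9.98078954e-01,  6.19528242e-02, -4.31367918e-04,  2.52887689e-04]), 'contact_force': array([ 0.35173565, -0.43731292, -0.50592825]), 'moment': array([-0.04099996, -0.00985322,  0.03192893]), 'grasp_force': 0.0, 'grip_width': 0.034267260745038434} 0.0187 [0.66887131 0.00475347 0.37368692]
1487
((596.9961547851562, 14.153303146362305), (108.53695678710938, 41.415531158447266), 5.482958793640137) [0.09744958 0.10005318 0.10175844]
[[ 0.5432 -0.0099  0.0958]
 [ 0.5995  0.0021  0.1001]
 [ 0.6507  0.029   0.1023]]
```

View pics/w1.png

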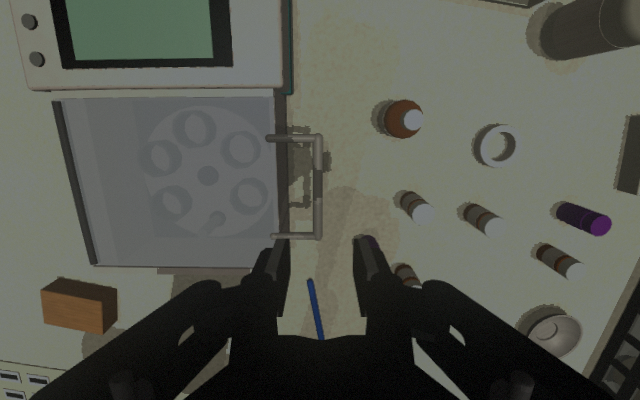

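The wrist view shows the bar at x≈318, y 137–237, the post at (218,219) and the disc's five cups. Joint 6 would run out of range while the cover opens, so I'm making a half turn first.

>>> drive_tool(
  plan=[
    [0,0,0,0,0,-0.06],
    [0,0,0,0,0,-0.12],
    [0,0,0,0,0,-0.18],
    [0,0,0,0,0,-0.24],
    [0,0,0,0,0,-0.3],
    [0,0,0,0,0,-0.36],
    [0,0,0,0,0,-0.42],
    [0,0,0,0,0,-0.48],
    [0,0,0,0,0,-0.5],
    [0,0,0,0,0,-0.5],
  ],
)

```text
time_s: 4.8
position: [0.5967, -0.0049, 0.2316]
tcp_rot: [0.662, 0.749, -0.0, 0.0]
contact_force: [0.6, -0.0, -0.8]
grip_width: 0.0341
grasp_force: 0.0
```

>>> drive_tool(
  plan=[
    [0,0,0.05,0,0,-0.06],
    [0,0,0.1,0,0,-0.12],
    [0,0,0.15,0,0,-0.18],
    [0,0,0.2,0,0,-0.24],
    [0,0,0.2,0,0,-0.3],
    [0,0,0.2,0,0,-0.36],
    [0,0,0.2,0,0,-0.42],
    [0,0,0.2,0,0,-0.48],
    [0,0,0.2,0,0,-0.5],
    [0,0,0.2,0,0,-0.5],
  ],
)

```text
time_s: 6.05
position: [0.5969, -0.0041, 0.1915]
tcp_rot: [-0.061, 0.998, -0.0, 0.0]
contact_force: [-0.3, -0.4, -0.3]
grip_width: 0.0341
grasp_force: 0.0
```

```bash
python3 - <<'E'
from h import *
p=get_image("wrist");save(p,"w2");w=cloud(p)
print(get_obs()["joint_pos"],rel([.598,-.0022,.078],180+7.25))
m=((w[...,2]>.088)&(w[...,2]<.107)&(w[...,1]<.011)&(w[...,1]>-.05)&(abs(w[...,0]-.598)<.08))
g=w[m];loc=(g-[.598,0,0]);a=loc@xh;b=loc@yh
print(len(g),np.percentile(a,[1,50,99]))
k=b<np.percentile(b,99)
for lo in range(-50,50,10):
    s=(a*1000>lo)&(a*1000<lo+10)
    if s.sum()>5: print(lo,s.sum(),np.round(np.percentile(b[s],[3,50,97])*1000,1),np.round(g[s,2].max(),4))
E
```

```text
[-1.30082760e-01  4.40226011e-01 -1.26284187e-01  1.00423222e+00
 -1.10008476e-04 -2.53153789e-01] (array([-0.006,  0.008,  0.567]), np.float64(-0.0011), np.float64(-172.95))
1529 [-0.05367201 -0.01198116  0.05112489]
-50 226 [-4.2  2.6 16. ] 0.1023
-40 144 [-4.3  0.2  4.8] 0.103
-30 141 [-4.3  0.6  4.9] 0.1025
-20 140 [-4.4  0.2  4.9] 0.1027
-10 126 [-4.4 -0.2  5. ] 0.1029
0 121 [-4.5 -0.2  4.2] 0.1026
10 116 [-4.5 -0.2  4.2] 0.1027
20 115 [-4.6 -0.2  4.3] 0.1026
30 114 [-4.6 -0.2  4.3] 0.103
40 113 [-4.7 -0.2  4.4] 0.1026
```

>>> drive_tool(
  plan=[
    [0,0.02,0.15,0,0,0],
    [0,0.02,0.3,0,0,0],
    [0,0.02,0.4,0,0,0],
    [0,0.02,0.5,0,0,0],
    [0,0.02,0.565,0,0,0],
    [0,0.02,0.565,0,0,0],
    [0,0.02,0.565,0,0,0],
  ],
)

```text
time_s: 6.98
position: [0.5972, 0.0007, 0.079]
tcp_rot: [-0.063, 0.998, -0.0, 0.001]
contact_force: [-0.1, 0.1, -0.1]
grip_width: 0.0341
grasp_force: 0.0
```

>>> drive_tool(
  plan=[
    [0,0,0,0,0,0],
    [0,0,0,0,0,0],
    [0,0,0,0,0,0],
    [0,0,0,0,0,0],
    [0,0,0,0,0,0],
  ],
  gripper=0.0,
  force=30,
)

```text
time_s: 7.6
position: [0.5976, -0.0008, 0.0792]
tcp_rot: [-0.062, 0.998, -0.002, 0.001]
contact_force: [-0.4, -5.5, 1.5]
grip_width: 0.0087
grasp_force: 29.2
```

```bash
python3 - <<'E'
from h import *
print(get_obs()["position"],get_obs()["grip_width"],get_obs()["contact_force"])
t=np.arange(51)/50;th=1.752*(t-np.sin(2*np.pi*t)/(2*np.pi))
y=.246*(np.cos(.012)-np.cos(th+.012))/.2;z=-.246*(np.sin(th+.012)-np.sin(.012))/.2
for k in range(5):
    print([[0,round(y[i]-y[10*k],3),round(z[i]-z[10*k],3),0,0,0] for i in range(10*k+1,10*k+11)])
E
```

```text
[ 0.59757239 -0.00077987  0.07923145] 0.00869199668666301 [-0.35772646 -5.53289098  1.48448165]
[[0, np.float64(0.0), np.float64(-0.0), 0, 0, 0], [0, np.float64(0.0), np.float64(-0.001), 0, 0, 0], [0, np.float64(0.0), np.float64(-0.003), 0, 0, 0], [0, np.float64(0.0), np.float64(-0.007), 0, 0, 0], [0, np.float64(0.0), np.float64(-0.014), 0, 0, 0], [0, np.float64(0.001), np.float64(-0.024), 0, 0, 0], [0, np.float64(0.001), np.float64(-0.037), 0, 0, 0], [0, np.float64(0.002), np.float64(-0.055), 0, 0, 0], [0, np.float64(0.003), np.float64(-0.077), 0, 0, 0], [0, np.float64(0.006), np.float64(-0.105), 0, 0, 0]]
[[0, np.float64(0.004), np.float64(-0.032), 0, 0, 0], [0, np.float64(0.009), np.float64(-0.07), 0, 0, 0], [0, np.float64(0.016), np.float64(-0.112), 0, 0, 0], [0, np.float64(0.026), np.float64(-0.159), 0, 0, 0], [0, np.float64(0.04), np.float64(-0.212), 0, 0, 0], [0, np.float64(0.057), np.float64(-0.268), 0, 0, 0], [0, np.float64(0.078), np.float64(-0.328), 0, 0, 0], [0, np.float64(0.105), np.float64(-0.391), 0, 0, 0], [0, np.float64(0.137), np.float64(-0.456), 0, 0, 0], [0, np.fl
[... 922 characters left out ...]
at64(-0.072), 0, 0, 0], [0, np.float64(0.477), np.float64(-0.07), 0, 0, 0], [0, np.float64(0.515), np.float64(-0.068), 0, 0, 0], [0, np.float64(0.547), np.float64(-0.065), 0, 0, 0]]
[[0, np.float64(0.027), np.float64(0.003), 0, 0, 0], [0, np.float64(0.049), np.float64(0.006), 0, 0, 0], [0, np.float64(0.067), np.float64(0.009), 0, 0, 0], [0, np.float64(0.08), np.float64(0.011), 0, 0, 0], [0, np.float64(0.09), np.float64(0.013), 0, 0, 0], [0, np.float64(0.097), np.float64(0.014), 0, 0, 0], [0, np.float64(0.101), np.float64(0.015), 0, 0, 0], [0, np.float64(0.103), np.float64(0.016), 0, 0, 0], [0, np.float64(0.103), np.float64(0.016), 0, 0, 0], [0, np.float64(0.104), np.float64(0.016), 0, 0, 0]]
```

>>> drive_tool(
  plan=[
    [0,-0.004,-0.003,0,0,0],
    [0,-0.007,-0.006,0,0,0],
    [0,-0.007,-0.01,0,0,0],
    [0,-0.007,-0.016,0,0,0],
    [0,-0.006,-0.024,0,0,0],
    [0,-0.006,-0.037,0,0,0],
    [0,-0.005,-0.055,0,0,0],
    [0,-0.004,-0.077,0,0,0],
    [0,-0.001,-0.105,0,0,0],
  ],
)

```text
time_s: 8.72
position: [0.5973, 0.0002, 0.0995]
tcp_rot: [-0.063, 0.998, -0.001, 0.0]
contact_force: [3.0, -3.8, -3.8]
grip_width: 0.0084
grasp_force: 29.1
```

>>> drive_tool(
  plan=[
    [0,0.004,-0.032,0,0,0],
    [0,0.009,-0.07,0,0,0],
    [0,0.016,-0.112,0,0,0],
    [0,0.026,-0.159,0,0,0],
    [0,0.04,-0.212,0,0,0],
    [0,0.057,-0.268,0,0,0],
    [0,0.078,-0.328,0,0,0],
    [0,0.105,-0.391,0,0,0],
    [0,0.137,-0.456,0,0,0],
    [0,0.175,-0.522,0,0,0],
  ],
)

```text
time_s: 9.98
position: [0.5933, 0.0338, 0.2048]
tcp_rot: [-0.063, 0.998, -0.002, 0.001]
contact_force: [4.6, -6.8, -0.7]
grip_width: 0.0089
grasp_force: 29.1
```

```bash
python3 - <<'E'
from h import *
o=get_obs();print(o["position"],o["contact_force"],o["joint_pos"],o["grip_width"],rel([0,0,0],187.25)[1:])
B=np.array([.597,-.001,.079]);d=o["position"]-B;print(d@yh,d[2],d@xh, (.246-d@yh)**2+(d[2]+.003)**2-.246**2)
E
```

```text
[0.59332967 0.03380964 0.20479934] [ 4.58904843 -6.81873849 -0.6540789 ] [-0.06535516  0.42393448 -0.1162162   1.02811403 -0.00366597 -0.19057207] 0.0088585614088406 (np.float64(-0.0004), np.float64(-172.83))
0.03499452479226761 0.12579933690585854 0.0007519592688019849 0.0005965797550298163
```

>>> drive_tool(
  plan=[
    [0,0.044,-0.066,0,0,0],
    [0,0.093,-0.132,0,0,0],
    [0,0.148,-0.195,0,0,0],
    [0,0.208,-0.256,0,0,0],
    [0,0.273,-0.312,0,0,0],
    [0,0.342,-0.364,0,0,0],
    [0,0.413,-0.411,0,0,0],
    [0,0.487,-0.452,0,0,0],
    [0,0.561,-0.487,0,0,0],
    [0,0.635,-0.516,0,0,0],
  ],
)

```text
time_s: 11.22
position: [0.5784, 0.1599, 0.3107]
tcp_rot: [-0.062, 0.998, -0.002, 0.004]
contact_force: [4.3, -7.7, 13.1]
grip_width: 0.0088
grasp_force: 30.9
```

>>> drive_tool(
  plan=[
    [0,0.073,-0.023,0,0,0],
    [0,0.143,-0.042,0,0,0],
    [0,0.21,-0.055,0,0,0],
    [0,0.273,-0.064,0,0,0],
    [0,0.332,-0.069,0,0,0],
    [0,0.386,-0.072,0,0,0],
    [0,0.434,-0.072,0,0,0],
    [0,0.477,-0.07,0,0,0],
    [0,0.515,-0.068,0,0,0],
    [0,0.547,-0.065,0,0,0],
  ],
)

```text
time_s: 12.48
position: [0.5651, 0.2703, 0.3221]
tcp_rot: [-0.063, 0.998, 0.0, 0.004]
contact_force: [8.3, -0.4, 4.5]
grip_width: 0.0086
grasp_force: 31.6
```

>>> drive_tool(
  plan=[
    [0,0.027,0.003,0,0,0],
    [0,0.049,0.006,0,0,0],
    [0,0.067,0.009,0,0,0],
    [0,0.08,0.011,0,0,0],
    [0,0.09,0.013,0,0,0],
    [0,0.097,0.014,0,0,0],
    [0,0.101,0.015,0,0,0],
    [0,0.106,0.016,0,0,0],
    [0,0.11,0.016,0,0,0],
    [0,0.114,0.016,0,0,0],
  ],
)

```text
time_s: 13.72
position: [0.5626, 0.29, 0.3191]
tcp_rot: [-0.062, 0.998, -0.003, 0.004]
contact_force: [9.2, -9.7, 7.3]
grip_width: 0.0084
grasp_force: 31.8
```

```bash
python3 - <<'E'
from h import *
o=get_obs();print(o["position"],o["contact_force"],o["joint_pos"],o["grip_width"],rel([0,0,0],187.25)[1:])
B=np.array([.597,-.001,.079]);d=o["position"]-B;print(d@yh,d[2],d@xh, np.arctan2(d[2]+.003,.246-d@yh)-.012)
p=get_image("scene");save(p,"s2")
E
```

```text
[0.56262831 0.28998158 0.31907315] [ 9.24137838 -9.66682261  7.26305948] [ 0.36290347  0.44879822  0.21279069  1.32898157 -0.0073531   0.23848456] 0.008413637921707878 (np.float64(-0.0007), np.float64(-172.87))
0.29299283650105956 0.24007314646208355 0.002624689337431197 1.7497683136399702
```

View pics/s2.png

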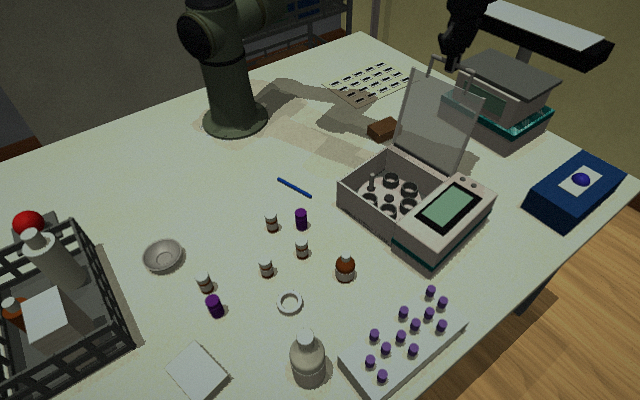

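The cover is open at its stop: measured angle 1.750, with the bar pressing on the stop. I'm releasing the bar and retreating to above the carousel.

>>> drive_tool(
  plan=[
    [0,-0.01,0,0,0,0],
    [0,-0.01,0,0,0,0],
    [0,-0.01,0,0,0,0],
    [0,-0.01,-0.1,0,0,0],
    [0,-0.01,-0.25,0,0,0],
    [0,-0.01,-0.4,0,0,0],
    [0,-0.01,-0.4,0,0,0],
  ],
  gripper=0.35,
)

```text
time_s: 14.65
position: [0.5604, 0.2912, 0.399]
tcp_rot: [-0.063, 0.998, 0.001, 0.002]
contact_force: [0.3, -0.1, -0.9]
grip_width: 0.0302
grasp_force: 0.0
```

>>> drive_tool(
  plan=[
    [0,-0.25,0,0,0,0],
    [0,-0.5,0,0,0,0],
    [0,-0.75,0.0,0,0,0],
    [0,-0.95,0.0,0,0,0],
    [0,-0.95,0.25,0,0,0],
    [0,-0.95,0.5,0,0,0],
    [0,-0.95,0.5,0,0,0],
  ],
)

```text
time_s: 15.52
position: [0.5801, 0.1019, 0.2915]
tcp_rot: [-0.063, 0.998, 0.0, -0.006]
contact_force: [0.1, 0.4, 0.8]
grip_width: 0.0299
grasp_force: 0.0
```

```bash
python3 - <<'E'
from h import *
o=get_obs();print(o["position"],o["joint_pos"])
p=get_image("wrist");save(p,"w3");w=cloud(p);np.save("w3.npy",w)
O=np.array([.5806,.1305,0])
# disc local top-down map
l=w-O;a=l@xh;b=l@yh;z=w[...,2]
m=(abs(a)<.087)&(abs(b)<.087)&(z>.02)&(z<.085)
img=np.zeros((180,180,3),np.uint8)
zz=np.clip((z[m]-.02)/.065*255,0,255).astype(np.uint8)
img[(90-b[m]*1000).astype(int),(90+a[m]*1000).astype(int)]=zz[:,None]
cv2.imwrite("pics/map.png",cv2.resize(np.hstack([img]),(540,540),interpolation=cv2.INTER_NEAREST))
top=m&(z>.07);g=np.c_[a[top],b[top]];print("post",len(g),g.mean(0),g.min(0),g.max(0))
E
```

```text
[0.58008307 0.10190424 0.29153141] [ 4.84395387e-02  3.79413731e-01  3.90246936e-02  1.24145079e+00
  3.18645513e-04 -7.76847222e-02]
post 396 [-0.02765567 -0.056199  ] [-0.0869997  -0.08648105] [0.0868982  0.08600691]
```

View pics/map.png

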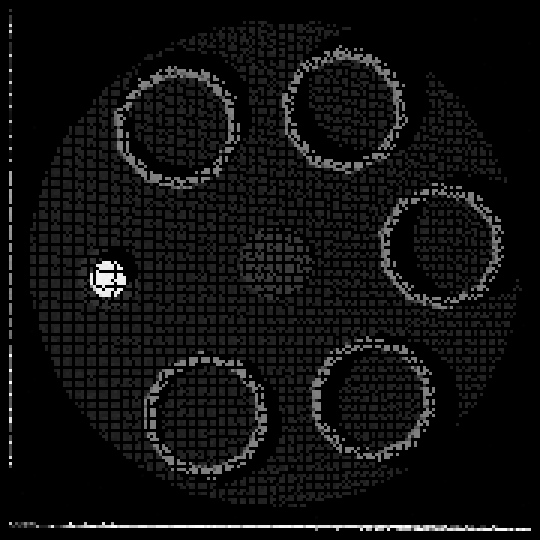

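View pics/w3.png

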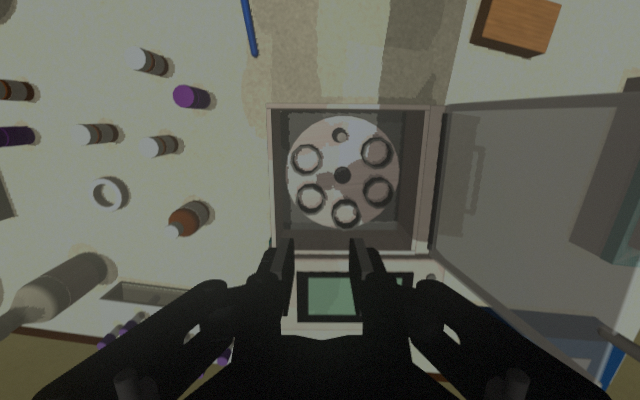

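The map shows the axis at px (275,263) and the post at (107,279), which is local angle 185.6°. The cups follow at 60° steps. Next I'm measuring the vial cap tops from the wrist and scene views.

```bash
cat >> h.py <<'E'
AX=np.array([.5819,.1331,0])
def pocket(phi,z):
    f=np.radians(phi);return AX+.056*(np.cos(f)*xh+np.sin(f)*yh)+[0,0,z]
def tops(name,box=(.25,.75,-.6,.0),p=None):
    p=p or get_image(name);w=cloud(p);z=w[...,2]
    m=((z>.052)&(z<.062)&(w[...,0]>box[0])&(w[...,0]<box[1])&(w[...,1]>box[2])&(w[...,1]<box[3])).astype(np.uint8)
    n,l,st,_=cv2.connectedComponentsWithStats(m,connectivity=8);out=[]
    for i in range(1,n):
        if st[i,4]<15: continue
        g=w[l==i][:,:2];c=(g.min(0)+g.max(0))/2
        if (np.ptp(g,axis=0)>.045).any(): continue
        out.append((np.round(c,4),np.round(np.ptp(g,axis=0),3),p["frame"][l==i].mean(0).astype(int),round(float(np.median(w[l==i][:,2])),4)))
    return out
E
python3 - <<'E'
from h import *
for n in("wrist","scene","side"):
    print(n)
    for t in tops(n): print(*t)
E
```

```text
wrist
[ 0.4651 -0.1422] [0.027 0.028] [132 136 134] 0.0561
[ 0.5026 -0.0816] [0.028 0.027] [89 56 99] 0.0562
[ 0.5666 -0.219 ] [0.026 0.028] [130 135 129] 0.0561
[ 0.5876 -0.3393] [0.015 0.006] [32 23 35] 0.0536
[ 0.5727 -0.1274] [0.026 0.028] [132 136 133] 0.0563
[ 0.6757 -0.0836] [0.039 0.039] [80 58 42] 0.0574
scene
[ 0.5033 -0.0838] [0.027 0.027] [72 29 91] 0.055
[ 0.4657 -0.1437] [0.028 0.026] [155 165 153] 0.055
[ 0.2534 -0.5489] [0.005 0.028] [26 28 25] 0.0582
[ 0.5732 -0.1299] [0.028 0.026] [156 166 155] 0.0551
[ 0.5673 -0.2216] [0.028 0.025] [157 168 157] 0.0549
[ 0.6777 -0.0881] [0.037 0.036] [77 39 13] 0.0567
[ 0.5217 -0.3469] [0.027 0.027] [155 165 154] 0.0547
[ 0.5858 -0.3539] [0.028 0.027] [75 32 93] 0.0549
[ 0.5356 -0.5917] [0.003 0.016] [68 66 56] 0.0573
side
[ 0.6727 -0.0899] [0.035 0.034] [96 60 37] 0.057
[ 0.5    -0.0836] [0.025 0.029] [88 51 97] 0.0544
[ 0.5705 -0.1314] [0.026 0.026] [161 160 150] 0.0546
[ 0.462  -0.1442] [0.026 0.028] [160 159 150] 0.0545
[ 0.5654 -0.2219] [0.026 0.027] [162 162 153] 0.0549
[ 0.5836 -0.3543] [0.027 0.028] [89 50 98] 0.0549
[ 0.5182 -0.3468] [0.027 0.028] [162 161 153] 0.0549
[ 0.4448 -0.5858] [0.002 0.028] [84 77 69] 0.0573
```

```bash
python3 - <<'E'
from h import *
from scipy.optimize import least_squares
print("wrist post",pocket(185.55,.08))
for n in("scene","side","wrist"):
    p=get_image(n);w=cloud(p);l=w-AX;a=l@xh;b=l@yh;z=w[...,2];r=np.hypot(a,b)
    m=(r<.07)&(z>.07)&(z<.086);g=w[m]
    if len(g): print(n,"post",len(g),(g.min(0)+g.max(0))/2)
    m=(r<.082)&(z>.0475)&(z<.056);A,B=a[m],b[m]
    if len(A)<100: continue
    def f(q):
        ph=np.radians(q[2])+np.arange(5)*np.pi/3
        c=np.c_[q[0]+.056*np.cos(ph),q[1]+.056*np.sin(ph)]
        d=np.hypot(A[:,None]-c[:,0],B[:,None]-c[:,1]);return np.abs(d-.0185).min(1)
    s=least_squares(f,[0,0,245.55],loss="soft_l1",f_scale=.002,x_scale=[1e-3,1e-3,1]);print(n,len(A),s.x,np.median(s.fun))
for P,phi in(((.572,-.130),5.55),):
    print(rel([*P,.14],187.25+phi))
E
```

```text
wrist post [0.52729164 0.12069328 0.08      ]
scene post 27 [0.52811091 0.11932538 0.07606448]
scene 329 [ 3.51324228e-04 -2.10391388e-03  2.45447861e+02] 0.0010520454572446117
side post 12 [0.52518027 0.11781102 0.0763098 ]
side 150 [-2.87649176e-03 -2.37262722e-03  2.45006146e+02] 0.001381516570421763
wrist post 81 [0.52745728 0.12062711 0.07624292]
wrist 1175 [-1.10143102e-04 -1.12466810e-04  2.45627424e+02] 0.0008931620687003296
(array([ 0.214, -1.144,  0.793]), np.float64(-0.0308), np.float64(-172.75))
```

>>> drive_tool(
  plan=[
    [0.05,-0.25,0,0,0,-0.01],
    [0.1,-0.5,0,0,0,-0.02],
    [0.15,-0.75,0,0,0,-0.031],
    [0.21,-1.0,0.2,0,0,-0.031],
    [0.21,-1.0,0.4,0,0,-0.031],
    [0.21,-1.0,0.4,0,0,-0.031],
  ],
  gripper=0.6,
)

```text
time_s: 16.62
position: [0.5655, -0.1018, 0.2147]
tcp_rot: [-0.111, 0.994, 0.001, -0.002]
contact_force: [0.2, 0.8, 1.0]
grip_width: 0.051
grasp_force: 0.0
```

```bash
cat >> h.py <<'E'
AX=np.array([.5816,.132,0])
def vials():
    "white-capped tops by the scene camera, brought to the common frame"
    return [t[0]+[-.001,.0012] for t in tops("scene") if t[2].min()>110 and t[0][1]>-.5]
E
python3 - <<'E'
from h import *
v=vials();print(v)
c=min(v,key=lambda q:np.hypot(*(q-[.572,-.129])));print(rel([*c,.027],187.25+5.55))
for t in tops("wrist"): print(*t)
E
```

```text
[array([ 0.4646, -0.1426]), array([ 0.5723, -0.129 ]), array([ 0.5662, -0.2203]), array([ 0.5206, -0.3453])]
(array([ 0.004, -0.14 ,  0.949]), np.float64(-0.0), np.float64(-167.2))
[ 0.4644 -0.1422] [0.027 0.027] [126 130 123] 0.0563
[ 0.5202 -0.3449] [0.027 0.03 ] [118 122 118] 0.0561
[ 0.5028 -0.0816] [0.028 0.027] [81 52 87] 0.0562
[ 0.5849 -0.3516] [0.028 0.028] [71 43 80] 0.0561
[ 0.5668 -0.2189] [0.028 0.027] [123 127 128] 0.0561
[ 0.5727 -0.128 ] [0.027 0.027] [118 121 116] 0.0562
[ 0.6743 -0.0847] [0.036 0.04 ] [73 50 32] 0.0573
```

>>> drive_tool(
  plan=[
    [0.004,-0.14,0.1,0,0,0],
    [0.004,-0.14,0.3,0,0,0],
    [0.004,-0.14,0.5,0,0,0],
    [0.004,-0.14,0.7,0,0,0],
    [0.004,-0.14,0.85,0,0,0],
    [0.004,-0.14,0.945,0,0,0],
    [0.004,-0.14,0.945,0,0,0],
    [0.004,-0.14,0.945,0,0,0],
  ],
)

```text
time_s: 17.73
position: [0.5749, -0.1293, 0.0298]
tcp_rot: [-0.112, 0.994, -0.001, 0.002]
contact_force: [0.2, 0.0, 0.5]
grip_width: 0.0511
grasp_force: 0.0
```

>>> drive_tool(
  plan=[
    [0,0,0,0,0,0],
    [0,0,0,0,0,0],
    [0,0,0,0,0,0],
    [0,0,-0.05,0,0,0],
    [0,0,-0.2,0,0,0],
    [0,0,-0.4,0,0,0],
    [0,0,-0.6,0,0,0],
    [0,0,-0.7,0,0,0],
    [0,0,-0.7,0,0,0],
  ],
  gripper=0,
  force=30,
)

```text
time_s: 18.85
position: [0.5739, -0.1297, 0.1699]
tcp_rot: [-0.111, 0.994, -0.001, 0.002]
contact_force: [0.3, -0.7, 0.6]
grip_width: 0.0271
grasp_force: 29.6
```

```bash
python3 - <<'E'
from h import *
o=get_obs();print(o["grip_width"],o["position"])
print(rel(pocket(5.55,.14),187.25+5.55),rel(pocket(5.55,.057),187.25+5.55))
print(o["joint_pos"])
E
```

```text
0.02714099577047125 [ 0.57394115 -0.12969002  0.16988979]
(array([-0.607,  1.268,  0.149]), np.float64(0.0), np.float64(-167.2)) (array([-0.605,  1.269,  0.564]), np.float64(0.0), np.float64(-167.2))
[-3.47577443e-01  4.39080982e-01 -1.86456060e-01  9.41282957e-01
 -1.25693094e-04 -5.71038526e-01]
```

>>> drive_tool(
  plan=[
    [-0.1,0.2,0,0,0,0],
    [-0.2,0.4,0,0,0,0],
    [-0.3,0.6,0,0,0,0],
    [-0.4,0.8,0,0,0,0],
    [-0.5,1.0,0,0,0,0],
    [-0.5,1.0,0,0,0,0],
  ],
)

```text
time_s: 19.6
position: [0.6253, 0.091, 0.166]
tcp_rot: [-0.114, 0.994, 0.0, -0.001]
contact_force: [-0.4, -0.9, -0.7]
grip_width: 0.0269
grasp_force: 29.7
```

>>> drive_tool(
  plan=[
    [-0.05,0.15,0,0,0,0],
    [-0.108,0.268,0,0,0,0],
    [-0.108,0.268,0.1,0,0,0],
    [-0.108,0.268,0.2,0,0,0],
    [-0.108,0.268,0.25,0,0,0],
    [-0.108,0.268,0.25,0,0,0],
    [-0.108,0.268,0.25,0,0,0],
  ],
)

```text
time_s: 20.48
position: [0.6356, 0.1447, 0.1183]
tcp_rot: [-0.111, 0.994, -0.0, 0.0]
contact_force: [-0.2, -1.2, 0.0]
grip_width: 0.0267
grasp_force: 29.8
```

```bash
python3 - <<'E'
from h import *
o=get_obs();print(o["grip_width"],o["position"],pocket(5.55,0))
print(rel(pocket(5.55,.061),187.25+5.55))
p=get_image("scene");cv2.imwrite("pics/s3.png",cv2.resize(p["frame"][120:260,320:510],(760,560),interpolation=cv2.INTER_CUBIC)[...,::-1])
E
```

```text
0.02671727165108935 [0.63557819 0.14474382 0.11828402] [0.63620836 0.14440672 0.        ]
(array([-0.002, -0.002,  0.286]), np.float64(-0.0001), np.float64(-167.22))
```

View pics/s3.png

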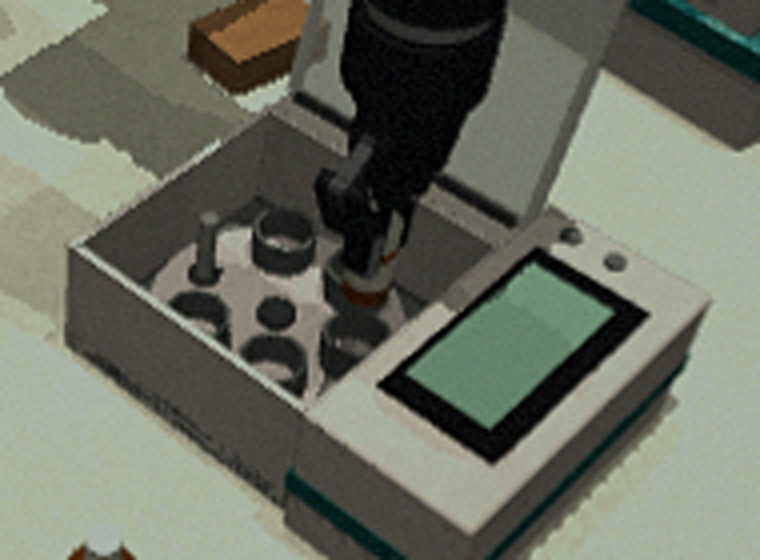

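The vial is held right above the right-hand cup at (355,340), so I'm lowering it.

>>> drive_tool(
  plan=[
    [-0.003,-0.002,0.08,0,0,0],
    [-0.003,-0.002,0.16,0,0,0],
    [-0.003,-0.002,0.22,0,0,0],
    [-0.003,-0.002,0.26,0,0,0],
    [-0.003,-0.002,0.285,0,0,0],
    [-0.003,-0.002,0.285,0,0,0],
    [-0.003,-0.002,0.285,0,0,0],
  ],
)

```text
time_s: 21.4
position: [0.6362, 0.1449, 0.0611]
tcp_rot: [-0.112, 0.994, 0.0, 0.0]
contact_force: [0.0, 0.6, -0.5]
grip_width: 0.0272
grasp_force: 29.8
```

>>> drive_tool(
  plan=[
    [0,0,0,0,0,0],
    [0,0,0,0,0,0],
    [0,0,0,0,0,0],
    [0,0,-0.1,0,0,0],
    [0,0,-0.25,0,0,0],
    [0,0,-0.45,0,0,0],
    [0,0,-0.55,0,0,0],
    [0,0,-0.55,0,0,0],
  ],
  gripper=0.52,
)

```text
time_s: 22.4
position: [0.6372, 0.145, 0.1727]
tcp_rot: [-0.112, 0.994, 0.0, 0.002]
contact_force: [-0.3, 0.8, 0.6]
grip_width: 0.0441
grasp_force: 0.0
```

```bash
cat >> h.py <<'E'
def seated():
    p=get_image("wrist");w=cloud(p);l=w-AX;a=l@xh;b=l@yh;z=w[...,2]
    m=((np.hypot(a,b)<.085)&(z>.075)&(z<.14)).astype(np.uint8)
    n,L,st,_=cv2.connectedComponentsWithStats(m)
    for i in range(1,n):
        if st[i,4]<20: continue
        k=L==i;g=w[k];c=[(a[k].min()+a[k].max())/2,(b[k].min()+b[k].max())/2]
        print("top local r %.1f ang %.1f z %.4f size"%(np.hypot(*c)*1000,np.degrees(np.arctan2(c[1],c[0]))%360,np.median(g[:,2])),np.round(np.ptp(g,axis=0),3))
    return p
E
python3 - <<'E'
from h import *
seated();v=vials();print(v)
c=min(v,key=lambda q:np.hypot(*(q-[.566,-.22])));print(get_obs()["joint_pos"],rel([*c,.15],7.25+125.55),rel([*c,.15],7.25+180))
E
```

```text
top local r 55.2 ang 184.5 z 0.0806 size [0.012 0.012 0.007]
top local r 55.1 ang 7.9 z 0.0847 size [0.027 0.027 0.011]
[array([ 0.4648, -0.1421]), array([ 0.5662, -0.2194]), array([ 0.5202, -0.3453])]
[ 1.10837061e-01  5.56669925e-01  9.17381587e-03  1.02406876e+00
  3.78605769e-05 -1.12709024e-01] (array([ 0.741, -1.699,  0.1  ]), np.float64(0.3334), np.float64(-167.19)) (array([ 0.741, -1.699,  0.1  ]), np.float64(0.0309), np.float64(-167.19))
```

>>> drive_tool(
  plan=[
    [0.09,-0.2,0,0,0,0.05],
    [0.18,-0.4,0,0,0,0.1],
    [0.26,-0.6,0,0,0,0.15],
    [0.34,-0.8,0,0,0,0.2],
    [0.42,-1.0,0,0,0,0.25],
    [0.42,-1.0,0,0,0,0.3],
    [0.42,-1.0,0,0,0,0.333],
    [0.42,-1.0,0,0,0,0.333],
  ],
  gripper=0.6,
)

```text
time_s: 23.5
position: [0.5973, -0.0688, 0.1691]
tcp_rot: [0.399, 0.917, -0.0, -0.001]
contact_force: [-0.7, 0.3, 0.3]
grip_width: 0.0519
grasp_force: 0.0
```

```bash
python3 - <<'E'
from h import *
v=vials();print(v)
c=min(v,key=lambda q:np.hypot(*(q-[.566,-.22])));print(get_obs()["position"],rel([*c,.03],7.25+125.55))
E
```

```text
[array([ 0.4639, -0.1429]), array([ 0.5669, -0.22  ]), array([ 0.5211, -0.3453])]
[ 0.5974242  -0.06867501  0.16930001] (array([-0.451, -0.626,  0.696]), np.float64(0.0009), np.float64(132.97))
```

>>> drive_tool(
  plan=[
    [-0.15,-0.2,0,0,0,0],
    [-0.3,-0.4,0,0,0,0],
    [-0.451,-0.626,0,0,0,0],
    [-0.451,-0.626,0.15,0,0,0],
    [-0.451,-0.626,0.35,0,0,0],
    [-0.451,-0.626,0.55,0,0,0],
    [-0.451,-0.626,0.696,0,0,0],
    [-0.451,-0.626,0.696,0,0,0],
    [-0.451,-0.626,0.696,0,0,0],
  ],
)

```text
time_s: 24.68
position: [0.5684, -0.2202, 0.0322]
tcp_rot: [0.399, 0.917, -0.0, 0.0]
contact_force: [-0.0, 0.4, 0.6]
grip_width: 0.0513
grasp_force: 0.0
```

>>> drive_tool(
  plan=[
    [0,0,0,0,0,0],
    [0,0,0,0,0,0],
    [0,0,0,0,0,0],
    [0,0,-0.05,0,0,0],
    [0,0,-0.2,0,0,0],
    [0,0,-0.4,0,0,0],
    [0,0,-0.6,0,0,0],
    [0,0,-0.7,0,0,0],
    [0,0,-0.7,0,0,0],
  ],
  gripper=0,
)

```text
time_s: 25.8
position: [0.5689, -0.2206, 0.1736]
tcp_rot: [0.4, 0.917, -0.0, 0.002]
contact_force: [0.3, 0.6, -1.7]
grip_width: 0.0268
grasp_force: 29.7
```

```bash
python3 - <<'E'
from h import *
o=get_obs();print(o["grip_width"],o["position"])
print(rel(pocket(305.55,.17),132.8))
E
```

```text
0.026763298133748465 [ 0.5689039  -0.22062073  0.17364396]
(array([0.969, 1.246, 0.016]), np.float64(0.0004), np.float64(132.88))
```

>>> drive_tool(
  plan=[
    [0.15,0.19,0,0,0,0],
    [0.3,0.38,0,0,0,0],
    [0.45,0.57,0,0,0,0],
    [0.6,0.76,0,0,0,0],
    [0.75,0.96,0,0,0,0],
    [0.75,0.96,0,0,0,0],
  ],
)

```text
time_s: 26.55
position: [0.6057, 0.024, 0.1699]
tcp_rot: [0.397, 0.918, -0.0, -0.001]
contact_force: [0.2, -0.3, -0.0]
grip_width: 0.027
grasp_force: 29.9
```

>>> drive_tool(
  plan=[
    [0.11,0.15,0,0,0,0],
    [0.219,0.286,0,0,0,0],
    [0.219,0.286,0.1,0,0,0],
    [0.219,0.286,0.2,0,0,0],
    [0.219,0.286,0.25,0,0,0],
    [0.219,0.286,0.25,0,0,0],
    [0.219,0.286,0.25,0,0,0],
  ],
)

```text
time_s: 27.42
position: [0.6191, 0.0911, 0.122]
tcp_rot: [0.4, 0.916, 0.0, 0.0]
contact_force: [0.1, 0.3, -1.6]
grip_width: 0.0271
grasp_force: 29.9
```

```bash
python3 - <<'E'
from h import *
print(get_obs()["position"],rel(pocket(305.55,.063),132.8))
E
```

```text
[0.61908468 0.09106069 0.12204378] (array([-0.002,  0.001,  0.295]), np.float64(0.0002), np.float64(132.84))
```

>>> drive_tool(
  plan=[
    [-0.002,0.001,0.08,0,0,0],
    [-0.002,0.001,0.16,0,0,0],
    [-0.002,0.001,0.22,0,0,0],
    [-0.002,0.001,0.27,0,0,0],
    [-0.002,0.001,0.295,0,0,0],
    [-0.002,0.001,0.295,0,0,0],
    [-0.002,0.001,0.295,0,0,0],
  ],
)

```text
time_s: 28.3
position: [0.619, 0.0913, 0.0625]
tcp_rot: [0.4, 0.917, -0.0, -0.0]
contact_force: [0.4, 0.2, -1.7]
grip_width: 0.0265
grasp_force: 30.3
```

>>> drive_tool(
  plan=[
    [0,0,0,0,0,0],
    [0,0,0,0,0,0],
    [0,0,0,0,0,0],
    [0,0,-0.1,0,0,0],
    [0,0,-0.25,0,0,0],
    [0,0,-0.45,0,0,0],
    [0,0,-0.55,0,0,0],
    [0,0,-0.55,0,0,0],
  ],
  gripper=0.52,
)

```text
time_s: 29.3
position: [0.6204, 0.0914, 0.1744]
tcp_rot: [0.4, 0.917, 0.001, 0.002]
contact_force: [0.4, 0.2, -0.0]
grip_width: 0.0446
grasp_force: 0.0
```

```bash
python3 - <<'E'
from h import *
seated();v=vials();print(v)
c=min(v,key=lambda q:np.hypot(*(q-[.464,-.143])));print(get_obs()["joint_pos"],rel([*c,.17],7.25+245.55),rel([*c,.15],7.25+65.55))
E
```

```text
top local r 55.2 ang 184.7 z 0.0806 size [0.011 0.012 0.007]
top local r 55.4 ang 7.9 z 0.0847 size [0.028 0.028 0.012]
top local r 53.2 ang 305.0 z 0.0847 size [0.027 0.028 0.012]
[array([ 0.4654, -0.1427]), array([ 0.52  , -0.3459])]
[ 2.85423717e-02  5.07073097e-01 -7.02041233e-02  9.94447215e-01
  2.10601738e-05  8.51138977e-01] (array([-0.336, -1.357,  0.009]), np.float64(-0.6663), np.float64(132.87)) (array([-0.337, -1.357,  0.109]), np.float64(0.3337), np.float64(132.87))
```

>>> drive_tool(
  plan=[
    [-0.05,-0.2,0,0,0,0.05],
    [-0.1,-0.4,0,0,0,0.1],
    [-0.15,-0.6,0,0,0,0.15],
    [-0.2,-0.8,0,0,0,0.2],
    [-0.25,-1.0,0,0,0,0.25],
    [-0.25,-1.0,0,0,0,0.3],
    [-0.25,-1.0,0,0,0,0.334],
    [-0.25,-1.0,0,0,0,0.334],
  ],
  gripper=0.6,
)

```text
time_s: 30.4
position: [0.5055, -0.0812, 0.1711]
tcp_rot: [0.805, 0.593, -0.001, -0.001]
contact_force: [-0.5, -0.9, -0.2]
grip_width: 0.0512
grasp_force: 0.0
```

```bash
python3 - <<'E'
from h import *
v=vials();print(v)
c=min(v,key=lambda q:np.hypot(*(q-[.464,-.143])));print(get_obs()["position"],rel([*c,.03],72.8))
E
```

```text
[array([ 0.4637, -0.143 ]), array([ 0.5202, -0.3457])]
[ 0.50569041 -0.08116969  0.17131833] (array([-0.357, -0.108,  0.707]), np.float64(0.0003), np.float64(72.85))
```

>>> drive_tool(
  plan=[
    [-0.12,-0.04,0,0,0,0],
    [-0.24,-0.08,0,0,0,0],
    [-0.356,-0.106,0,0,0,0],
    [-0.356,-0.106,0.15,0,0,0],
    [-0.356,-0.106,0.35,0,0,0],
    [-0.356,-0.106,0.55,0,0,0],
    [-0.356,-0.106,0.7,0,0,0],
    [-0.356,-0.106,0.7,0,0,0],
    [-0.356,-0.106,0.7,0,0,0],
  ],
)

```text
time_s: 31.58
position: [0.4656, -0.1432, 0.0331]
tcp_rot: [0.805, 0.593, 0.0, 0.0]
contact_force: [-0.0, 0.2, 0.5]
grip_width: 0.0509
grasp_force: 0.0
```

>>> drive_tool(
  plan=[
    [0,0,0,0,0,0],
    [0,0,0,0,0,0],
    [0,0,0,0,0,0],
    [0,0,-0.05,0,0,0],
    [0,0,-0.2,0,0,0],
    [0,0,-0.4,0,0,0],
    [0,0,-0.6,0,0,0],
    [0,0,-0.7,0,0,0],
    [0,0,-0.7,0,0,0],
  ],
  gripper=0,
)

```text
time_s: 32.7
position: [0.4662, -0.1436, 0.1744]
tcp_rot: [0.805, 0.593, 0.001, 0.002]
contact_force: [-0.5, -0.5, -0.8]
grip_width: 0.0267
grasp_force: 29.7
```

```bash
python3 - <<'E'
from h import *
o=get_obs();print(o["grip_width"],o["position"])
print(rel(pocket(245.55,.17),72.8),o["joint_pos"])
E
```

```text
0.026718982379182354 [ 0.46622564 -0.14363848  0.17438279]
(array([1.207, 0.142, 0.022]), np.float64(-0.0003), np.float64(72.75)) [-4.50293824e-01  2.58717576e-01 -4.42988619e-01  8.65177986e-01
 -1.66783564e-05  1.42152968e+00]
```

>>> drive_tool(
  plan=[
    [0.25,0.03,0,0,0,0],
    [0.5,0.06,0,0,0,0],
    [0.75,0.09,0,0,0,0],
    [1.0,0.12,0,0,0,0],
    [1.0,0.12,0,0,0,0],
  ],
)

```text
time_s: 33.33
position: [0.5474, 0.0437, 0.171]
tcp_rot: [0.804, 0.595, -0.0, -0.001]
contact_force: [-0.6, -0.6, -0.6]
grip_width: 0.0272
grasp_force: 29.8
```

>>> drive_tool(
  plan=[
    [0.1,0.01,0,0,0,0],
    [0.207,0.022,0,0,0,0],
    [0.207,0.022,0.1,0,0,0],
    [0.207,0.022,0.2,0,0,0],
    [0.207,0.022,0.25,0,0,0],
    [0.207,0.022,0.25,0,0,0],
    [0.207,0.022,0.25,0,0,0],
  ],
)

```text
time_s: 34.2
position: [0.5645, 0.079, 0.1232]
tcp_rot: [0.805, 0.593, 0.0, 0.0]
contact_force: [0.1, 0.8, 0.3]
grip_width: 0.0268
grasp_force: 29.8
```

```bash
python3 - <<'E'
from h import *
print(get_obs()["position"],rel(pocket(245.55,.064),72.8))
E
```

```text
[0.56446412 0.07899028 0.12317641] (array([-0.002,  0.003,  0.296]), np.float64(-0.0004), np.float64(72.73))
```

>>> drive_tool(
  plan=[
    [-0.002,0.003,0.08,0,0,0],
    [-0.002,0.003,0.16,0,0,0],
    [-0.002,0.003,0.22,0,0,0],
    [-0.002,0.003,0.27,0,0,0],
    [-0.002,0.003,0.295,0,0,0],
    [-0.002,0.003,0.295,0,0,0],
    [-0.002,0.003,0.295,0,0,0],
  ],
)

```text
time_s: 35.08
position: [0.5646, 0.0785, 0.0638]
tcp_rot: [0.805, 0.593, 0.0, 0.0]
contact_force: [0.2, -0.8, -0.8]
grip_width: 0.027
grasp_force: 29.7
```

>>> drive_tool(
  plan=[
    [0,0,0,0,0,0],
    [0,0,0,0,0,0],
    [0,0,0,0,0,0],
    [0,0,-0.1,0,0,0],
    [0,0,-0.25,0,0,0],
    [0,0,-0.45,0,0,0],
    [0,0,-0.55,0,0,0],
    [0,0,-0.55,0,0,0],
  ],
  gripper=0.52,
)

```text
time_s: 36.08
position: [0.5656, 0.0785, 0.1752]
tcp_rot: [0.805, 0.593, 0.002, 0.001]
contact_force: [-0.3, -0.5, 0.6]
grip_width: 0.0443
grasp_force: 0.0
```

```bash
python3 - <<'E'
from h import *
seated();v=vials();print(v)
c=min(v,key=lambda q:np.hypot(*(q-[.52,-.346])));print(get_obs()["joint_pos"],rel([*c,.17],72.8))
E
```

```text
top local r 55.1 ang 7.8 z 0.0847 size [0.027 0.027 0.012]
top local r 53.3 ang 305.0 z 0.0847 size [0.027 0.027 0.012]
top local r 55.0 ang 184.9 z 0.0806 size [0.012 0.011 0.007]
top local r 55.5 ang 243.3 z 0.0847 size [0.027 0.028 0.012]
[array([ 0.52  , -0.3453])]
[ 8.58228659e-03  4.06417409e-01 -2.30084308e-01  9.34911298e-01
  1.59966929e-06  1.88048787e+00] (array([-2.089,  0.419,  0.014]), np.float64(-0.0003), np.float64(72.75))
```

>>> drive_tool(
  plan=[
    [-0.25,0.05,0,0,0,0],
    [-0.5,0.1,0,0,0,0],
    [-0.75,0.15,0,0,0,0],
    [-1.0,0.2,0,0,0,0],
    [-1.0,0.2,0,0,0,0],
  ],
  gripper=0.5,
)

```text
time_s: 36.8
position: [0.542, -0.1274, 0.1718]
tcp_rot: [0.807, 0.591, -0.001, -0.001]
contact_force: [-0.3, 0.4, 1.0]
grip_width: 0.0427
grasp_force: 0.0
```

>>> drive_tool(
  plan=[
    [-0.25,0.05,0,0,0,0],
    [-0.5,0.1,0,0,0,0],
    [-0.75,0.15,0,0,0,0],
    [-0.9,0.18,0,0,0,0],
    [-0.9,0.18,0,0,0,0],
  ],
)

```text
time_s: 37.42
position: [0.5236, -0.3078, 0.1719]
tcp_rot: [0.806, 0.592, -0.0, -0.001]
contact_force: [-0.1, -0.1, -0.2]
grip_width: 0.0424
grasp_force: 0.0
```

```bash
python3 - <<'E'
from h import *
v=vials();print(v);print(*tops("wrist"),sep="\n")
c=min(v,key=lambda q:np.hypot(*(q-[.52,-.346])));print(get_obs()["position"],rel([*c,.03],72.8))
E
```

```text
[array([ 0.5205, -0.3454])]
(array([ 0.585 , -0.3521]), array([0.026, 0.027]), array([69, 42, 76]), 0.0562)
(array([ 0.5209, -0.3449]), array([0.027, 0.027]), array([110, 114, 105]), 0.0562)
[ 0.52381868 -0.30552903  0.17223464] (array([-0.196,  0.045,  0.711]), np.float64(-0.0001), np.float64(72.78))
```

>>> drive_tool(
  plan=[
    [-0.1,0.02,0,0,0,0],
    [-0.193,0.042,0,0,0,0],
    [-0.193,0.042,0.05,0,0,0],
    [-0.193,0.042,0.2,0,0,0],
    [-0.193,0.042,0.35,0,0,0],
    [-0.193,0.042,0.55,0,0,0],
    [-0.193,0.042,0.7,0,0,0],
    [-0.193,0.042,0.7,0,0,0],
    [-0.193,0.042,0.7,0,0,0],
  ],
)

```text
time_s: 38.65
position: [0.5212, -0.3466, 0.0342]
tcp_rot: [0.805, 0.593, 0.0, 0.0]
contact_force: [0.3, -0.3, -0.0]
grip_width: 0.0429
grasp_force: 0.0
```

>>> drive_tool(
  plan=[
    [0,0,0,0,0,0],
    [0,0,0,0,0,0],
    [0,0,0,0,0,0],
    [0,0,-0.05,0,0,0],
    [0,0,-0.2,0,0,0],
    [0,0,-0.4,0,0,0],
    [0,0,-0.6,0,0,0],
    [0,0,-0.7,0,0,0],
    [0,0,-0.7,0,0,0],
  ],
  gripper=0,
)

```text
time_s: 39.78
position: [0.5217, -0.3471, 0.1757]
tcp_rot: [0.805, 0.593, 0.0, 0.002]
contact_force: [1.1, 0.1, -0.8]
grip_width: 0.0267
grasp_force: 29.6
```

```bash
python3 - <<'E'
from h import *
o=get_obs();print(o["grip_width"],o["position"])
print(rel(pocket(65.55,.17),72.8),o["joint_pos"])
E
```

```text
0.02673846091190413 [ 0.52170969 -0.34709031  0.17567953]
(array([ 2.657, -0.425,  0.023]), np.float64(-0.0003), np.float64(72.75)) [-7.04775043e-01  5.02843682e-01 -6.66133126e-02  9.97465349e-01
 -8.04734519e-06  1.16705518e+00]
```

>>> drive_tool(
  plan=[
    [0.25,-0.04,0,0,0,0],
    [0.5,-0.08,0,0,0,0],
    [0.75,-0.12,0,0,0,0],
    [1.0,-0.16,0,0,0,0],
    [1.0,-0.16,0,0,0,0],
  ],
)

```text
time_s: 40.4
position: [0.5485, -0.1421, 0.172]
tcp_rot: [0.804, 0.595, -0.001, -0.002]
contact_force: [-0.6, 0.0, -0.5]
grip_width: 0.0268
grasp_force: 29.7
```

>>> drive_tool(
  plan=[
    [0.25,-0.04,0,0,0,0],
    [0.5,-0.08,0,0,0,0],
    [0.75,-0.12,0,0,0,0],
    [1.0,-0.16,0,0,0,0],
    [1.0,-0.16,0,0,0,0],
  ],
)

```text
time_s: 41.02
position: [0.5779, 0.0569, 0.1723]
tcp_rot: [0.804, 0.595, -0.001, -0.001]
contact_force: [0.8, -0.3, -1.0]
grip_width: 0.0268
grasp_force: 29.7
```

>>> drive_tool(
  plan=[
    [0.2,-0.03,0,0,0,0],
    [0.4,-0.06,0,0,0,0],
    [0.55,-0.09,0,0,0,0],
    [0.657,-0.105,0,0,0,0],
    [0.657,-0.105,0.1,0,0,0],
    [0.657,-0.105,0.2,0,0,0],
    [0.657,-0.105,0.24,0,0,0],
    [0.657,-0.105,0.24,0,0,0],
    [0.657,-0.105,0.24,0,0,0],
  ],
)

```text
time_s: 42.15
position: [0.5979, 0.186, 0.1262]
tcp_rot: [0.805, 0.593, 0.0, 0.0]
contact_force: [-0.1, 0.2, -0.3]
grip_width: 0.0272
grasp_force: 29.7
```

```bash
python3 - <<'E'
from h import *
o=get_obs();print(o["position"],o["contact_force"],rel(pocket(65.55,.065),72.8))
E
```

```text
[0.59785467 0.1860415  0.12622945] [-0.07649412  0.17240092 -0.29644118] (array([-0.002,  0.002,  0.306]), np.float64(-0.0005), np.float64(72.72))
```

>>> drive_tool(
  plan=[
    [-0.002,0.002,0.08,0,0,0],
    [-0.002,0.002,0.16,0,0,0],
    [-0.002,0.002,0.22,0,0,0],
    [-0.002,0.002,0.27,0,0,0],
    [-0.002,0.002,0.303,0,0,0],
    [-0.002,0.002,0.303,0,0,0],
    [-0.002,0.002,0.303,0,0,0],
  ],
)

```text
time_s: 43.02
position: [0.5976, 0.1859, 0.0651]
tcp_rot: [0.805, 0.593, 0.0, 0.0]
contact_force: [0.2, -0.2, -1.2]
grip_width: 0.0272
grasp_force: 29.6
```

>>> drive_tool(
  plan=[
    [0,0,0,0,0,0],
    [0,0,0,0,0,0],
    [0,0,0,0,0,0],
    [0,0,-0.1,0,0,0],
    [0,0,-0.25,0,0,0],
    [0,0,-0.45,0,0,0],
    [0,0,-0.55,0,0,0],
    [0,0,-0.55,0,0,0],
  ],
  gripper=0.52,
)

```text
time_s: 44.02
position: [0.5988, 0.1861, 0.1768]
tcp_rot: [0.805, 0.593, 0.002, 0.001]
contact_force: [-1.2, 0.7, -0.4]
grip_width: 0.0443
grasp_force: 0.0
```

```bash
python3 - <<'E'
from h import *
seated();v=vials();print(v)
p=get_image("scene");save(p,"s5")
print(get_obs()["joint_pos"],rel(pocket(185.55,.15),187.25))
E
```

```text
top local r 58.0 ang 67.9 z 0.0847 size [0.027 0.028 0.012]
top local r 55.3 ang 7.7 z 0.0846 size [0.028 0.027 0.012]
top local r 48.9 ang 299.3 z 0.0845 size [0.011 0.026 0.011]
top local r 57.3 ang 246.0 z 0.0844 size [0.027 0.029 0.011]
[]
[ 1.83622071e-01  5.05702674e-01 -6.74666195e-02  9.99596965e-01
  2.39193592e-05  2.05558768e+00] (array([-0.419, -0.234,  0.119]), np.float64(-0.6361), np.float64(72.74))
```

View pics/s5.png

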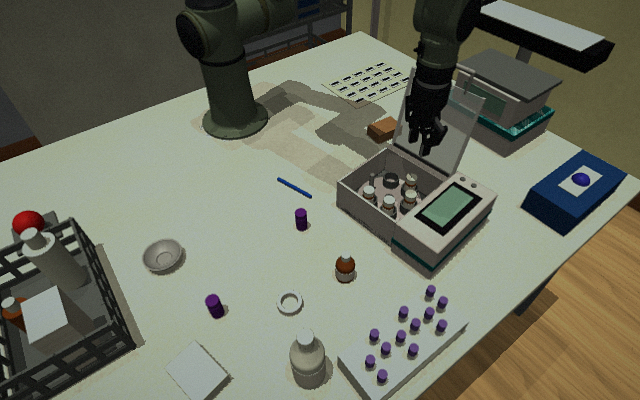

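All four vials are seated and none are left on the bench; only the two purple look-alikes remain there. Next is the thumb post.

>>> drive_tool(
  plan=[
    [-0.1,-0.05,0,0,0,-0.055],
    [-0.2,-0.1,0,0,0,-0.11],
    [-0.3,-0.17,0,0,0,-0.165],
    [-0.4,-0.22,0,0,0,-0.22],
    [-0.419,-0.234,0,0,0,-0.275],
    [-0.419,-0.234,0,0,0,-0.33],
    [-0.419,-0.234,0,0,0,-0.363],
    [-0.419,-0.234,0,0,0,-0.363],
  ],
  gripper=0.35,
)

```text
time_s: 45.18
position: [0.527, 0.1196, 0.1736]
tcp_rot: [0.358, 0.934, -0.001, -0.001]
contact_force: [-0.4, 0.5, -0.6]
grip_width: 0.0301
grasp_force: 0.0
```

>>> drive_tool(
  plan=[
    [0,0,0,0,0,-0.055],
    [0,0,0,0,0,-0.11],
    [0,0,0,0,0,-0.165],
    [0,0,0,0,0,-0.22],
    [0,0,0,0,0,-0.275],
    [0,0,0,0,0,-0.3],
    [0,0,0,0,0,-0.3],
  ],
)

```text
time_s: 46.05
position: [0.5275, 0.1197, 0.1742]
tcp_rot: [-0.104, 0.995, 0.0, -0.001]
contact_force: [-0.7, -1.1, -0.4]
grip_width: 0.0299
grasp_force: 0.0
```

```bash
python3 - <<'E'
from h import *
seated();P=pocket(184.8,.056)-.0008*np.array([np.cos(np.radians(192)),np.sin(np.radians(192)),0])
o=get_obs();print(o["position"],P,o["joint_pos"],rel(P,192.05))
E
```

```text
top local r 55.5 ang 184.8 z 0.0805 size [0.012 0.011 0.007]
top local r 58.2 ang 245.1 z 0.0847 size [0.028 0.028 0.011]
top local r 54.6 ang 8.1 z 0.0845 size [0.029 0.028 0.011]
[0.52752335 0.11967349 0.17426711] [0.52761643 0.12047548 0.056     ] [ 8.66139570e-02  3.55605464e-01 -3.03819533e-01  9.12491838e-01
 -2.93049024e-05 -1.21910820e-01] (array([-0.002,  0.004,  0.591]), np.float64(-0.0006), np.float64(-168.05))
```

>>> drive_tool(
  plan=[
    [-0.002,0.004,0.12,0,0,0],
    [-0.002,0.004,0.25,0,0,0],
    [-0.002,0.004,0.37,0,0,0],
    [-0.002,0.004,0.47,0,0,0],
    [-0.002,0.004,0.55,0,0,0],
    [-0.002,0.004,0.59,0,0,0],
    [-0.002,0.004,0.59,0,0,0],
  ],
)

```text
time_s: 46.98
position: [0.5279, 0.1205, 0.0566]
tcp_rot: [-0.105, 0.994, 0.0, -0.0]
contact_force: [0.1, -0.6, 0.7]
grip_width: 0.0298
grasp_force: 0.0
```

>>> drive_tool(
  plan=[
    [0,0,0,0,0,0],
    [0,0,0,0,0,0],
    [0,0,0,0,0,0],
    [0,0,0,0,0,0],
  ],
  gripper=0,
  force=40,
)

```text
time_s: 47.48
position: [0.5288, 0.1205, 0.0576]
tcp_rot: [-0.105, 0.994, -0.0, 0.001]
contact_force: [-1.0, -0.5, 5.6]
grip_width: 0.0108
grasp_force: 39.3
```

>>> drive_tool(
  plan=[
    [0,-0.0145,0,0,0,-0.0167],
    [-0.0015,-0.029,0,0,0,-0.0333],
    [-0.0034,-0.0434,0,0,0,-0.05],
    [-0.006,-0.0577,0,0,0,-0.0667],
    [-0.0095,-0.0718,0,0,0,-0.0833],
    [-0.0136,-0.0858,0,0,0,-0.1],
    [-0.0184,-0.0994,0,0,0,-0.1167],
    [-0.024,-0.1129,0,0,0,-0.1333],
    [-0.0302,-0.126,0,0,0,-0.15],
    [-0.0372,-0.1388,0,0,0,-0.1667],
  ],
)

```text
time_s: 48.72
position: [0.5416, 0.0956, 0.0576]
tcp_rot: [-0.36, 0.933, 0.001, 0.001]
contact_force: [-1.0, 1.0, 6.2]
grip_width: 0.0109
grasp_force: 39.6
```

>>> drive_tool(
  plan=[
    [0,-0.0145,0,0,0,-0.0167],
    [-0.0015,-0.029,0,0,0,-0.0333],
    [-0.0034,-0.0434,0,0,0,-0.05],
    [-0.006,-0.0577,0,0,0,-0.0667],
    [-0.0095,-0.0718,0,0,0,-0.0833],
    [-0.0136,-0.0858,0,0,0,-0.1],
    [-0.0184,-0.0994,0,0,0,-0.1167],
    [-0.024,-0.1129,0,0,0,-0.1333],
    [-0.0302,-0.126,0,0,0,-0.15],
    [-0.0372,-0.1388,0,0,0,-0.1667],
  ],
)

```text
time_s: 49.98
position: [0.5656, 0.0803, 0.0576]
tcp_rot: [-0.589, 0.808, 0.001, 0.001]
contact_force: [-2.4, 2.4, 7.4]
grip_width: 0.0104
grasp_force: 39.6
```

```bash
python3 - <<'E'
from h import *
o=get_obs();d=o["position"]-AX;print(np.hypot(d[0],d[1]),np.degrees(np.arctan2(d@yh,d@xh))%360,rel(AX)[2],o["contact_force"],o["moment"],o["joint_pos"][5])
E
```

```text
0.05415279946367588 245.59970663648335 -107.77 [-2.43708944  2.41748508  7.39299545] [ 0.46320099  0.37859125 -0.01691512] -1.2499929365601519
```

>>> drive_tool(
  plan=[
    [0,-0.0145,0,0,0,-0.0167],
    [-0.0015,-0.029,0,0,0,-0.0333],
    [-0.0034,-0.0434,0,0,0,-0.05],
    [-0.006,-0.0577,0,0,0,-0.0667],
    [-0.0095,-0.0718,0,0,0,-0.0833],
    [-0.0136,-0.0858,0,0,0,-0.1],
    [-0.0184,-0.0994,0,0,0,-0.1167],
    [-0.024,-0.1129,0,0,0,-0.1333],
    [-0.0302,-0.126,0,0,0,-0.15],
    [-0.0372,-0.1388,0,0,0,-0.1667],
  ],
)

```text
time_s: 51.22
position: [0.5883, 0.0786, 0.0574]
tcp_rot: [0.778, -0.628, -0.004, 0.003]
contact_force: [-21.7, -0.5, 24.8]
grip_width: 0.0105
grasp_force: 42.1
```

>>> drive_tool(
  plan=[
    [0,-0.008,0,0,0,-0.008],
    [0,-0.0145,0,0,0,-0.0167],
    [-0.001,-0.021,0,0,0,-0.0167],
    [-0.001,-0.028,0,0,0,-0.0167],
    [-0.001,-0.028,0,0,0,-0.0167],
  ],
)

```text
time_s: 51.85
position: [0.5881, 0.0789, 0.0572]
tcp_rot: [0.794, -0.608, -0.007, 0.007]
contact_force: [-30.2, -3.1, 34.3]
grip_width: 0.0104
grasp_force: 43.6
```

```bash
python3 - <<'E'
from h import *
o=get_obs();d=o["position"]-AX;print(np.hypot(d[0],d[1]),np.degrees(np.arctan2(d@yh,d@xh))%360,rel(AX)[2],o["contact_force"],o["moment"],o["joint_pos"][5])
E
```

```text
0.053533847538883614 269.72229824660633 -74.9 [-30.19745721  -3.12358714  34.2711515 ] [-0.70985391  6.25253477 -0.24676771] -1.8245854844566969
```

The carousel is hard on its stop, with the post at local 270° and a 30 N reaction. I'm easing the load off, then releasing.

>>> drive_tool(
  plan=[
    [0,0.01,0,0,0,0.005],
    [0,0.02,0,0,0,0.01],
    [0,0.03,0,0,0,0.015],
    [0,0.034,0,0,0,0.02],
    [0,0.034,0,0,0,0.02],
  ],
)

```text
time_s: 52.48
position: [0.5881, 0.0789, 0.0574]
tcp_rot: [0.775, -0.632, -0.004, 0.002]
contact_force: [-14.2, 2.3, 17.4]
grip_width: 0.0104
grasp_force: 41.2
```

```bash
python3 - <<'E'
from h import *
o=get_obs();d=o["position"]-AX;print(np.hypot(d[0],d[1]),np.degrees(np.arctan2(d@yh,d@xh))%360,rel(AX)[2],o["contact_force"],o["moment"])
E
```

```text
0.05354652906282742 269.74529706962517 -78.41 [-14.22288112   2.26130593  17.43902801] [0.47668144 2.84077167 0.13750825]
```

>>> drive_tool(
  plan=[
    [0,0.01,0,0,0,0.005],
    [0,0.02,0,0,0,0.01],
    [0,0.022,0,0,0,0.01],
    [0,0.022,0,0,0,0.01],
  ],
)

```text
time_s: 52.98
position: [0.5876, 0.0788, 0.0574]
tcp_rot: [0.765, -0.644, -0.002, -0.001]
contact_force: [-4.2, 5.0, 8.2]
grip_width: 0.0101
grasp_force: 40.1
```

>>> drive_tool(
  plan=[
    [0,0,0,0,0,0],
    [0,0,0,0,0,0],
    [0,0,0,0,0,0],
    [0,0,-0.15,0,0,0],
    [0,0,-0.35,0,0,0],
    [0,0,-0.55,0,0,0],
    [0,0,-0.75,0,0,0],
    [0,0,-0.75,0,0,0],
  ],
  gripper=0.3,
)

```text
time_s: 53.98
position: [0.591, 0.0765, 0.2105]
tcp_rot: [0.764, -0.645, 0.003, -0.002]
contact_force: [0.5, 0.4, -0.7]
grip_width: 0.0258
grasp_force: 0.0
```

```bash
python3 - <<'E'
from h import *
p=seated();o=get_obs();print(o["position"],o["joint_pos"])
p=get_image("scene");cv2.imwrite("pics/s6.png",cv2.resize(p["frame"][120:260,320:510],(760,560),interpolation=cv2.INTER_CUBIC)[...,::-1])
B=np.array([.5626,.29,.319]);print(rel(B+[0,0,.09],187.25))
E
```

```text
top local r 55.3 ang 269.2 z 0.0805 size [0.011 0.011 0.008]
top local r 59.1 ang 329.2 z 0.0847 size [0.027 0.027 0.012]
top local r 54.5 ang 89.9 z 0.0845 size [0.027 0.026 0.012]
[0.58970691 0.07652526 0.20831007] [ 4.96924672e-03  4.21338494e-01 -1.10967735e-01  1.03520936e+00
 -1.99906819e-05 -1.73516393e+00]
(array([-1.074, -0.052, -1.011]), np.float64(0.5136), np.float64(-80.3))
```

View pics/s6.png

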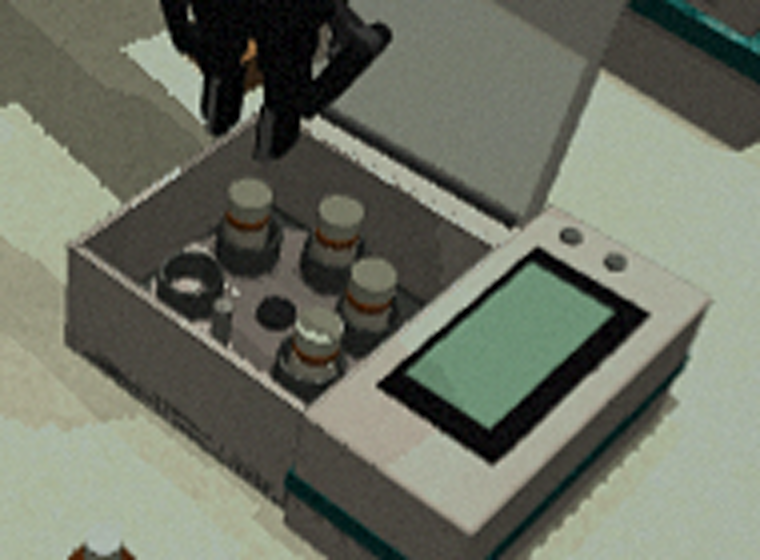

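The crop shows all four white caps seated and upright at (250,195), (340,215), (372,280) and (320,325). The post is at the front, at about 269°. Now I'm going back to the bar.

>>> drive_tool(
  plan=[
    [0,0,-0.15,0,0,0.055],
    [0,0,-0.3,0,0,0.11],
    [0,0,-0.45,0,0,0.165],
    [0,0,-0.6,0,0,0.22],
    [0,0,-0.75,0,0,0.275],
    [0,0,-0.9,0,0,0.33],
    [0,0,-1.0,0,0,0.385],
    [0,0,-1.0,0,0,0.44],
    [0,0,-1.0,0,0,0.495],
    [0,0,-1.0,0,0,0.5136],
  ],
  gripper=0.4,
)

```text
time_s: 55.32
position: [0.5883, 0.0765, 0.4048]
tcp_rot: [-0.062, 0.998, 0.0, -0.002]
contact_force: [0.8, 0.8, -0.5]
grip_width: 0.0341
grasp_force: 0.0
```

```bash
python3 - <<'E'
from h import *
o=get_obs();print(o["position"],o["joint_pos"])
B=np.array([.562,.289,.319]);print(rel(B+[0,0,.09],187.25))
E
```

```text
[0.58833204 0.07652453 0.40479113] [ 4.97356919e-03  3.75320872e-01  3.14253714e-01  1.51310358e+00
 -8.29521404e-06 -1.19065666e-01]
(array([-1.000e-03,  1.071e+00, -2.100e-02]), np.float64(-0.0008), np.float64(-172.89))
```

>>> drive_tool(
  plan=[
    [0,0.25,0,0,0,0],
    [0,0.5,0,0,0,0],
    [0,0.75,0,0,0,0],
    [0,0.95,0,0,0,0],
    [0,0.95,0,0,0,0],
    [0,0.95,0,0,0,0],
  ],
)

```text
time_s: 56.08
position: [0.5644, 0.2647, 0.4054]
tcp_rot: [-0.063, 0.998, -0.001, -0.001]
contact_force: [0.9, -1.2, 0.1]
grip_width: 0.034
grasp_force: 0.0
```

```bash
python3 - <<'E'
from h import *
p=get_image("wrist");w=cloud(p);l=w-np.array([.561,.2895,0]);a=l@xh;b=l@yh;z=w[...,2]
m=(abs(a)<.04)&(abs(b)<.03)&(z>.32)&(z<.36);print(m.sum(),np.percentile(b[m],[1,50,99])*1000,z[m].max())
m=(abs(a)<.07)&(abs(b)<.03)&(z>.32)&(z<.36);print(m.sum(),np.percentile(a[m],[1,50,99])*1000)
o=get_obs();print(o["position"],rel([.5612,.2895,.318],187.25))
E
```

```text
1158 [-4.08785129  0.02764321  5.70446091] 0.3416634249718372
1557 [-51.34966897 -10.30989613  53.14604492]
[0.56464106 0.26426417 0.40578417] (array([0.   , 0.128, 0.439]), np.float64(-0.0002), np.float64(-172.78))
```

>>> drive_tool(
  plan=[
    [0,0.06,0,0,0,0],
    [0,0.128,0,0,0,0],
    [0,0.128,0.1,0,0,0],
    [0,0.128,0.2,0,0,0],
    [0,0.128,0.3,0,0,0],
    [0,0.128,0.39,0,0,0],
    [0,0.128,0.435,0,0,0],
    [0,0.128,0.435,0,0,0],
  ],
)

```text
time_s: 57.12
position: [0.5611, 0.2907, 0.3195]
tcp_rot: [-0.063, 0.998, -0.0, -0.0]
contact_force: [1.0, 0.4, 0.3]
grip_width: 0.0341
grasp_force: 0.0
```

>>> drive_tool(
  plan=[
    [0,0,0,0,0,0],
    [0,0,0,0,0,0],
    [0,0,0,0,0,0],
    [0,0,0,0,0,0],
  ],
  gripper=0,
  force=30,
)

```text
time_s: 57.62
position: [0.5619, 0.2899, 0.3208]
tcp_rot: [-0.063, 0.998, -0.0, 0.001]
contact_force: [-0.4, -4.9, 6.3]
grip_width: 0.0091
grasp_force: 29.6
```

```bash
python3 - <<'E'
from h import *
o=get_obs();print(o["position"],o["contact_force"],o["grip_width"])
t=np.arange(61)/60;th=1.75-1.75*(t-np.sin(2*np.pi*t)/(2*np.pi))
y=.246*(-np.cos(th+.012))/.2;z=-.246*np.sin(th+.012)/.2
for k in range(6):
    print("[["+"], [".join("0, %.3f, %.3f, 0, 0, 0"%(y[i]-y[10*k],z[i]-z[10*k]) for i in range(10*k+1,10*k+11))+"]]")
E
```

```text
[0.56186421 0.2898895  0.32084898] [-0.42012033 -4.87536733  6.30164774] 0.00905398511139799
[[0, -0.000, -0.000, 0, 0, 0], [0, -0.001, -0.000, 0, 0, 0], [0, -0.002, -0.000, 0, 0, 0], [0, -0.004, -0.001, 0, 0, 0], [0, -0.008, -0.002, 0, 0, 0], [0, -0.014, -0.003, 0, 0, 0], [0, -0.022, -0.004, 0, 0, 0], [0, -0.032, -0.006, 0, 0, 0], [0, -0.045, -0.008, 0, 0, 0], [0, -0.061, -0.010, 0, 0, 0]]
[[0, -0.019, -0.003, 0, 0, 0], [0, -0.042, -0.005, 0, 0, 0], [0, -0.069, -0.008, 0, 0, 0], [0, -0.099, -0.010, 0, 0, 0], [0, -0.133, -0.012, 0, 0, 0], [0, -0.171, -0.012, 0, 0, 0], [0, -0.212, -0.012, 0, 0, 0], [0, -0.257, -0.009, 0, 0, 0], [0, -0.306, -0.005, 0, 0, 0], [0, -0.357, 0.002, 0, 0, 0]]
[[0, -0.055, 0.010, 0, 0, 0], [0, -0.112, 0.022, 0, 0, 0], [0, -0.171, 0.039, 0, 0, 0], [0, -0.231, 0.059, 0, 0, 0], [0, -0.293, 0.082, 0, 0, 0], [0, -0.354, 0.111, 0, 0, 0], [0, -0.416, 0.143, 0, 0, 0], [0, -0.476, 0.179, 0, 0, 0], [0, -0.535, 0.219, 0, 0, 0], [0, -0.592, 0.263, 0, 0, 0]]
[[0, -0.054, 0.047, 0, 0, 0], [0, -0.105, 0.097, 0, 0, 0], [0, -0.153, 0.149, 0, 0, 0], [0, -0.197, 0.202, 0, 0, 0], [0, -0.237, 0.257, 0, 0, 0], [0, -0.273, 0.312, 0, 0, 0], [0, -0.304, 0.368, 0, 0, 0], [0, -0.332, 0.422, 0, 0, 0], [0, -0.356, 0.475, 0, 0, 0], [0, -0.377, 0.527, 0, 0, 0]]
[[0, -0.017, 0.049, 0, 0, 0], [0, -0.031, 0.096, 0, 0, 0], [0, -0.042, 0.140, 0, 0, 0], [0, -0.051, 0.180, 0, 0, 0], [0, -0.058, 0.217, 0, 0, 0], [0, -0.064, 0.251, 0, 0, 0], [0, -0.068, 0.281, 0, 0, 0], [0, -0.071, 0.307, 0, 0, 0], [0, -0.073, 0.330, 0, 0, 0], [0, -0.074, 0.350, 0, 0, 0]]
[[0, -0.001, 0.016, 0, 0, 0], [0, -0.001, 0.030, 0, 0, 0], [0, -0.002, 0.040, 0, 0, 0], [0, -0.002, 0.048, 0, 0, 0], [0, -0.002, 0.054, 0, 0, 0], [0, -0.002, 0.058, 0, 0, 0], [0, -0.002, 0.060, 0, 0, 0], [0, -0.002, 0.061, 0, 0, 0], [0, -0.002, 0.062, 0, 0, 0], [0, -0.002, 0.062, 0, 0, 0]]
```

>>> drive_tool(
  plan=[
    [0,-0.003,-0.002,0,0,0],
    [0,-0.006,-0.004,0,0,0],
    [0,-0.009,-0.005,0,0,0],
    [0,-0.013,-0.006,0,0,0],
    [0,-0.019,-0.007,0,0,0],
    [0,-0.027,-0.008,0,0,0],
    [0,-0.037,-0.01,0,0,0],
    [0,-0.05,-0.012,0,0,0],
    [0,-0.066,-0.014,0,0,0],
  ],
)

```text
time_s: 58.75
position: [0.5633, 0.2774, 0.323]
tcp_rot: [-0.063, 0.998, 0.0, 0.0]
contact_force: [2.8, 3.3, 3.9]
grip_width: 0.0086
grasp_force: 29.5
```

>>> drive_tool(
  plan=[
    [0,-0.019,-0.003,0,0,0],
    [0,-0.042,-0.005,0,0,0],
    [0,-0.069,-0.008,0,0,0],
    [0,-0.099,-0.01,0,0,0],
    [0,-0.133,-0.012,0,0,0],
    [0,-0.171,-0.012,0,0,0],
    [0,-0.212,-0.012,0,0,0],
    [0,-0.257,-0.009,0,0,0],
    [0,-0.306,-0.005,0,0,0],
    [0,-0.357,0.002,0,0,0],
  ],
)

```text
time_s: 60.0
position: [0.5717, 0.2057, 0.3221]
tcp_rot: [-0.063, 0.998, -0.0, -0.0]
contact_force: [2.2, 3.2, 1.9]
grip_width: 0.0085
grasp_force: 30.4
```

>>> drive_tool(
  plan=[
    [0,-0.055,0.01,0,0,0],
    [0,-0.112,0.022,0,0,0],
    [0,-0.171,0.039,0,0,0],
    [0,-0.231,0.059,0,0,0],
    [0,-0.293,0.082,0,0,0],
    [0,-0.354,0.111,0,0,0],
    [0,-0.416,0.143,0,0,0],
    [0,-0.476,0.179,0,0,0],
    [0,-0.535,0.219,0,0,0],
    [0,-0.592,0.263,0,0,0],
  ],
)

```text
time_s: 61.25
position: [0.5863, 0.0882, 0.2687]
tcp_rot: [-0.063, 0.998, -0.0, -0.001]
contact_force: [-4.3, 2.3, 0.4]
grip_width: 0.0086
grasp_force: 30.5
```

```bash
python3 - <<'E'
from h import *
o=get_obs();B=np.array([.597,-.001,.079]);d=o["position"]-B;Y=.246-d@yh;Z=d[2]+.003
print(o["contact_force"],o["grip_width"],np.hypot(Y,Z),np.arctan2(Z,Y),d@xh)
E
```

```text
[-4.27462505  2.28280984  0.39964477] 0.008647388090334598 0.24808653338392517 0.8897705518922593 0.0006422204227500119
```

>>> drive_tool(
  plan=[
    [0,-0.054,0.047,0,0,0],
    [0,-0.105,0.097,0,0,0],
    [0,-0.153,0.149,0,0,0],
    [0,-0.197,0.202,0,0,0],
    [0,-0.237,0.257,0,0,0],
    [0,-0.273,0.312,0,0,0],
    [0,-0.304,0.368,0,0,0],
    [0,-0.332,0.422,0,0,0],
    [0,-0.356,0.475,0,0,0],
    [0,-0.377,0.527,0,0,0],
  ],
)

```text
time_s: 62.5
position: [0.5957, 0.0136, 0.1631]
tcp_rot: [-0.063, 0.998, -0.0, -0.001]
contact_force: [-6.5, 1.6, 1.4]
grip_width: 0.0089
grasp_force: 29.9
```

>>> drive_tool(
  plan=[
    [0,-0.017,0.049,0,0,0],
    [0,-0.031,0.096,0,0,0],
    [0,-0.042,0.14,0,0,0],
    [0,-0.051,0.18,0,0,0],
    [0,-0.058,0.217,0,0,0],
    [0,-0.064,0.251,0,0,0],
    [0,-0.068,0.281,0,0,0],
    [0,-0.071,0.307,0,0,0],
    [0,-0.073,0.33,0,0,0],
    [0,-0.074,0.35,0,0,0],
  ],
)

```text
time_s: 63.75
position: [0.5976, -0.0005, 0.0934]
tcp_rot: [-0.063, 0.998, 0.0, -0.001]
contact_force: [-5.9, 1.7, 1.3]
grip_width: 0.0084
grasp_force: 29.6
```

>>> drive_tool(
  plan=[
    [0,-0.001,0.016,0,0,0],
    [0,-0.001,0.03,0,0,0],
    [0,-0.002,0.04,0,0,0],
    [0,-0.002,0.048,0,0,0],
    [0,-0.002,0.054,0,0,0],
    [0,-0.002,0.058,0,0,0],
    [0,-0.002,0.06,0,0,0],
    [0,-0.002,0.061,0,0,0],
    [0,-0.002,0.062,0,0,0],
    [0,-0.002,0.062,0,0,0],
  ],
)

```text
time_s: 65.0
position: [0.5978, -0.0008, 0.0832]
tcp_rot: [-0.063, 0.998, -0.0, -0.0]
contact_force: [-10.3, 1.9, 14.9]
grip_width: 0.0084
grasp_force: 30.8
```

```bash
python3 - <<'E'
from h import *
o=get_obs();B=np.array([.597,-.001,.079]);d=o["position"]-B;Y=.246-d@yh;Z=d[2]+.003
print(o["position"],o["contact_force"],o["grip_width"],np.hypot(Y,Z),np.arctan2(Z,Y)-.012,d@xh)
E
```

```text
[ 0.59776971 -0.00080314  0.0831593 ] [-10.28756526   1.87069014  14.93408301] 0.008404605492988042 0.24600604953325655 0.017106233272453364 0.0007883996485253108
```

>>> drive_tool(
  plan=[
    [0,0,0.006,0,0,0],
    [0,0,0.012,0,0,0],
    [0,0,0.015,0,0,0],
    [0,0,0.015,0,0,0],
  ],
)

```text
time_s: 65.5
position: [0.5981, -0.0009, 0.0826]
tcp_rot: [-0.063, 0.998, -0.0, 0.0]
contact_force: [-15.6, 3.3, 31.3]
grip_width: 0.0089
grasp_force: 32.5
```

```bash
python3 - <<'E'
from h import *
o=get_obs();print(o["position"],o["contact_force"])
p=get_image("scene");w=cloud(p);z=w[...,2];l=w-AX;a=l@xh;b=l@yh
for lo in(-140,-90,-60,-30,0,30,60,90):
    m=(abs(a)<.08)&(b>lo/1000)&(b<lo/1000+.015)&(z>.085)&(z<.12)
    if m.sum()>10: print(lo,m.sum(),np.median(z[m]))
E
```

```text
[ 0.59806147 -0.00085497  0.08262304] [-15.63890702   3.27353435  31.31785141]
-140 132 0.09921391229015514
-90 200 0.09572256399387014
-60 205 0.09590881809723661
-30 216 0.0959056779342089
0 246 0.0958922170143841
30 271 0.09602613215493616
60 261 0.09589612782568091
90 255 0.09587952571734992
```

>>> drive_tool(
  plan=[
    [0,0,-0.008,0,0,0],
    [0,0,-0.016,0,0,0],
    [0,0,-0.022,0,0,0],
    [0,0,-0.022,0,0,0],
  ],
)

```text
time_s: 66.05
position: [0.5979, -0.0008, 0.0831]
tcp_rot: [-0.063, 0.998, -0.0, -0.0]
contact_force: [-7.3, 1.4, 3.4]
grip_width: 0.0085
grasp_force: 29.9
```

>>> drive_tool(
  plan=[
    [0,0,0,0,0,0],
    [0,0,0,0,0,0],
    [0,0,0,0,0,0],
    [0,0,-0.05,0,0,0],
    [0,0,-0.2,0,0,0],
    [0,0,-0.4,0,0,0],
    [0,0,-0.6,0,0,0],
    [0,0,-0.75,0,0,0],
    [0,0,-0.75,0,0,0],
  ],
  gripper=0.4,
)

```text
time_s: 67.18
position: [0.6005, -0.001, 0.2369]
tcp_rot: [-0.063, 0.998, -0.001, 0.003]
contact_force: [-0.1, -0.4, 0.2]
grip_width: 0.0338
grasp_force: 0.0
```

```bash
python3 - <<'E'
from h import *
p=get_image("scene");w=cloud(p);z=w[...,2];l=w-AX;a=l@xh;b=l@yh
for lo in(-140,-90,-30,30,90):
    m=(abs(a)<.08)&(b>lo/1000)&(b<lo/1000+.015)&(z>.085)&(z<.12);print(lo,m.sum(),np.median(z[m]))
c=cv2.resize(p["frame"][120:260,320:510],(760,560),interpolation=cv2.INTER_CUBIC);cv2.imwrite("pics/s7.png",cv2.convertScaleAbs(c,alpha=1.5)[...,::-1])
print(get_obs()["contact_force"],get_obs()["position"])
E
```

```text
-140 203 0.09863208940782664
-90 322 0.09616412155283766
-30 301 0.09600599655088027
30 270 0.09591554624563758
90 248 0.096027918014149
[-0.70141303 -0.0847803   0.01944526] [ 0.59935911 -0.00087117  0.23484511]
```

View pics/s7.png

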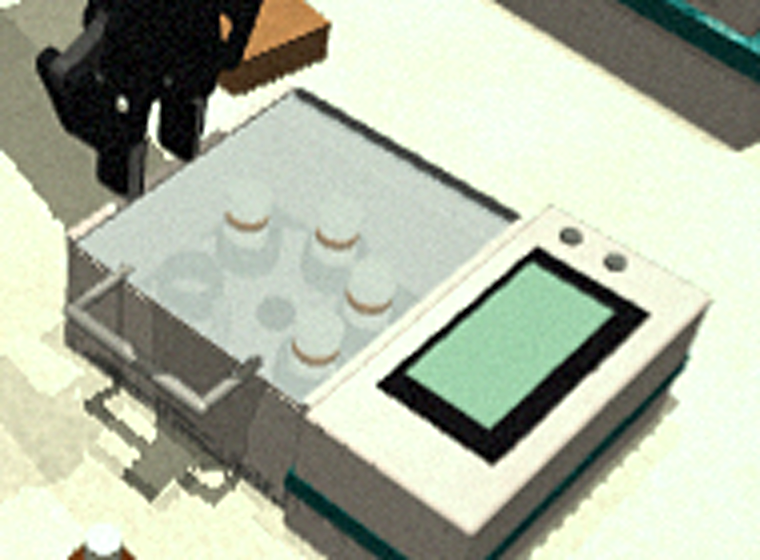

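The cover lies flat and shut, all four vials are seated under it, and the gripper is clear.

```bash
python3 -c "
from plant import *
print(finish_job())"
```

```text
the job is handed in; nothing more can be done
None
```

I opened the cover to its stop, seated all four vials, turned the carousel counter-clockwise to its stop, and shut the cover gently at both ends; the job is handed in with no verdict returned, and the last pictures show the cover flat and the vials seated.

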